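# Release a bar blank with the hooked rod

### The arm

A 6-joint arm with a two-finger parallel gripper is mounted at the origin on the work surface. World frame = base frame: x ahead of the robot, y to its left, z up, the work surface at z = 0. Lengths are in mm, angles in rad, forces in N, time in s.
With the tool pointing down it reaches from about 350 to 875 mm from the base axis. Payload 4.2 kg.
Tool frame: the origin (TCP) lies at the very end of the fingers, on their centre line; the grasp point (between the pads) lies 19 mm behind it (arm.grasp_offset is the distance from the TCP to the grasp point, in mm); z points along the fingers, y is the direction in which the jaws open and shut (so a half turn about z gives the same grasp; the last joint's range is limited). The gripper opens to 85 mm and grips with 20 to 120 N. Pads are 22 mm wide; open, the fingers measure 114 mm over their backs; the gripper's body (76 mm by 85 mm) begins 54 mm behind the grasp point. The pads swing forward as they close: fully open they stand 13 mm farther back than shut.
Start: joints at [1.42, 0.385, 0.008, 0, -1.194, -0.259], TCP at [248.983, 573.242, 231.312] pointing down, gripper open.
Joint ranges: [-3.14, 3.14], [-1.21, 2.06], [-1.07, 1.41], [-3.16, 2.05], [-2.99, -0.16], [-3.1, 3.1]. Speed limits (rad/s): [2.79, 2.79, 3.14, 3.14, 3.14, 3.14].

### API

Orientations are given as a unit quaternion [x, y, z, w].
In Python, from bench import arm gives the robot as it stands.
- The arm moves only by the tool arm_command, never from a script. Its argument "commands" is one flat list of numbers, 4 for each row, row after row: the shift along the tool's x, y, z in m, then the turn about the tool's z in degrees. In form: [tx, ty, tz, roll, tx, ty, tz, roll, ...]. A call has exactly 5 rows; each row shifts and turns the pose as measured when the row begins, along the tool's axes as they then stand; what a row does not reach is not made up. A row lasts 1/10 s, in which the tool goes at most 50 mm and 8.59 degrees, less where a joint would pass 70% of its speed; a pose out of reach is approached as far as the arm can. A call with a gripper value outside its range is refused whole. "jaw" is the opening, from 0 (shut) to 1 (fully open), set as the call begins (left out, the last holds). The fingers move at their own pace and stop on an object; the grip force is fixed at half the most. Time passes only in rows, so rows that do not move let the fingers close, or fill a call up. It gives the time, the measured TCP pose, the force and the opening at its end, in the units of the state.
- arm.read_state(): the state, without advancing time (a new reading comes with each control period).
- arm.get_image(name): name is "side" or "top"; returns the picture (480x640x3 uint8, red, green, blue); there is no depth.
- arm.camera_info(name): a dict with "camera_matrix" (3x3 intrinsics, pixels), "world_from_camera" (4x4, takes a point from camera to world coordinates). Camera axes: x right, y down, z forward; pixel columns grow to the right and rows downward; lengths in mm; the calibration is good to about 2 mm. A picture is of the moment at which its call begins. camera_info takes no time and is no camera call.
- arm.job_done(): hands the job in, once; it reports no verdict.
Trained networks look in the newest picture that a camera, given by its name, has taken for a name from the list of things; names that differ only in an ending like _2 or _b are one class to them, and where a whole thing is asked for, a point or a joint stands for the part that bears it (a point fixed in the world has none). Each returns a list of dicts, best first, with "confidence" (0 to 1); they miss things now and then, are a little off and sometimes report something else, mostly with a low value. They report only what shows in the picture. A call takes as long as a camera call. They do not tell look-alikes from the thing itself.
- arm.regions_of(camera, target): "mask" (480x640 bool, what is visible of it).
- arm.place_of(camera, target): "centre" ([x, y, z] in mm, in the coordinates of the camera as it stood for that picture, good to about 4 mm: a listed point, or the origin of a listed thing).
The state is a dict: "clock": time; "joints": joint angles; "joint_vel": joint speeds; "joint_efforts": joint torques, N m; "position": TCP position; "ee_rot": TCP orientation; "contact_force": force on the tool from outside, world axes, zero at the start; "wrist_torque": the same for the moment, N m; "gripper_width": finger opening in mm.
Only numpy, scipy, OpenCV 4.12 (cv2) and the standard library are available. Lean on these libraries where they do the work, as an engineer would, in place of code of your own. Each camera call takes 0.05 s, during which the arm holds its last target.

### The job

Take the hooked rod from its rest, reach in under the wire guard of the green chute and draw its stop bolt towards you by its upright plate so that the bar rolls down to the stop block; then push the bolt fully home again with the rod and lay the rod back in both forks of its rest. Move the bolt only with the rod, never touch the bolt or the bar with the gripper or arm, keep the bar in the chute, and leave the other tools where they lie.

Things in the scene. Friction and masses are not known exactly. Their poses are not given: they have to be found in the camera images.
- chute: Green steel roll-down chute, fixed at the back of the bench. Origin on the bench under the front of its pedestal, in line with the bolt; x across the chute away from the robot (near wall x = 120..126, far wall 189..195 mm), y down the 10 degree slope, z up. Floor from y = -82 to the stop block's face at y = 190 mm; at the bolt (y = 0) floor z = 70 mm, wall tops 103 mm.
- pedestal (a point): Middle of the front top edge of the chute's pedestal, which carries the bolt in front of the near wall: chute x = 0, y = 0, z = 78 mm. The pedestal is 60 mm wide and reaches from here to the chute wall; on it the bolt slides in a channel whose cheeks end at z = 88 mm.
- guard (a point): Middle of the front edge (underside) of the wire guard over the bolt and chute: a level grille of 6 mm wires 36 mm apart, underside 262 mm above the bench, over chute x = 10..201 mm, y = -93..93 mm, on two 10 mm posts at its back corners (x = 201, y = +-90 mm). It is open underneath at the front and sides.
- bolt (a joint): Travel of the stop bolt in m: 0 = home (shot fully in; its nose reaches 40 mm into the chute and holds the bar back), 0.060 = fully drawn, towards chute -x (towards the robot). It stays where it is left; moving it takes about 3 N. The bar is free to roll once about 42 mm are drawn.
- plate (a point): Middle of the top edge of the bolt's upright steel thumb plate, which moves with the bolt: 40 mm wide (chute y), 6 mm thick (chute x), from z = 92 to 132 mm. It stands on the round 12 mm bolt (top z = 92 mm, reaching 18 mm in front of it). With the bolt home it is at chute x = 83 mm, y = 0, leaving a gap of 34 mm to the chute wall.
- bar: Plain round steel bar blank, 25 mm diameter, 60 mm long, about 0.23 kg, lying across the chute against the bolt; origin at its centre, x along its axis.
- stop (a point): Where the bar's centre lies when it rests on the chute floor against the stop block at the low end.
- rod: Hooked rod, 0.23 kg: 8 mm round steel with a wooden grip 110 mm long, 22 x 22 mm square. Origin at the middle of the grip on the rod's axis, about where it balances; x towards the hook, z up as it lies. At x = 200 mm the rod bends straight down (-z), the hook ending 50 mm below the axis. A 26 mm steel ball ends the tail at x = -128 mm.
- hook_tip (a point): Lowest point of the hook of the rod.
- rest: Fixed rod rest: wooden base 200 x 70 x 12 mm with two upright steel V forks, 12 mm thick, at x = -85 and +85 mm; origin under the base's centre, x along the line of the forks. At the start the rod lies in both forks, its grip between them, hook outward past the +x fork and hanging down.
- rest_mid (a point): Midway between the two forks at the height of the rod's axis when it lies in them (85 mm above the bench); fork arms open 45 degrees to each side and end 104 mm above the bench.
- hammer: Bystander: hammer lying on the bench, 260 mm long, on the left; origin at its underside.
- file: Bystander: flat file with wooden handle, 310 mm long, 24 mm high, on the right; origin at its underside.
- flat_bar: Bystander: steel flat, 180 x 25 x 6 mm, lying in front of the chute; origin at the centre of its underside.
- chisel: Bystander: cold chisel, 158 mm long, 14 mm high, on the bench; origin at its underside.
- square: Bystander: small engineer's square, legs 75 and 108 mm, 14 mm high, on the bench; origin at its underside.
- oil_can: Bystander: upright plain metal can, 60 mm diameter, 130 mm high, on the right; origin at the centre of its base.
Mind the look-alikes: they are no part of the job. Several things have the shape of the rest; the one meant has the colours described above.

How it is judged:
By the outcome, as a careful person would: the job done as asked, in the order asked, and still so for the second after the job is handed in, with the robot touching nothing.
It also fails if it takes over 62 s, if anything falls off the work surface, if the arm or the gripper's body presses on something with over 40 N, if the wrist force passes 120 N, or if a joint passes its speed limit or range.

## Working session

There is one attempt and no reset: what is moved stays moved. The work goes in short steps, Python scripts to look and compute and a tool call to move; the robot and the scene stay as the last step left them, time stands still between calls to the robot, and variables do not carry over. Pictures are saved under pics/ and viewed, and the job is handed in when it is done.

Besides the shell and the picture viewer there is one more tool, called after "Request:" in YAML: its name, and indented under it one key for each argument. arm_command: Moves the arm, as the interface text tells. Its arguments: {"type":"object","properties":{"commands":{"type":"array"},"jaw":{"type":"number"}},"required":["commands"]}

```bash
ls; mkdir -p pics; python3 - <<'E'
from bench import arm
import cv2,numpy as np
print(arm.read_state())
for n in("side","top"):
    im=arm.get_image(n); cv2.imwrite(f"pics/{n}0.png",im[:,:,::-1])
    print(n,arm.camera_info(n))
E
```

```text
pics
{'clock': 0.0, 'joints': array([ 1.41959686e+00,  3.85558161e-01,  6.61802741e-03, -4.97024797e-04,
       -1.19403270e+00, -2.58590591e-01]), 'joint_vel': array([ 0.0008246 ,  0.00080873,  0.00022284, -0.00155114, -0.00169009,
        0.00086821]), 'joint_efforts': array([ 6.67264089e-05, -3.92295098e+01,  1.88399434e+01,  4.18635517e+00,
       -4.69582505e-03, -3.91532939e-08]), 'position': array([248.76420187, 572.70867435, 230.21787911]), 'ee_rot': array([ 9.79063083e-01, -2.03554026e-01, -1.72242876e-04,  1.09908300e-03]), 'contact_force': array([0.25458934, 0.15126679, 0.94470209]), 'wrist_torque': array([-0.02214427, -0.00477638, -0.05601911]), 'gripper_width': 85.23933017875027}
side {'camera_matrix': array([[503.43783178,   0.        , 320.68603389],
       [  0.        , 503.43783178, 236.11244713],
       [  0.        ,   0.        ,   1.        ]]), 'world_from_camera': array([[ 7.46095854e-01, -4.16909569e-01,  5.19160272e-01,
        -1.96521367e+02],
       [-6.65622523e-01, -4.47150290e-01,  5.97497510e-01,
        -8.38376483e+02],
       [-1.69597632e-02, -7.91355186e-01, -6.11121376e-01,
         1.02757541e+03],
       [ 0.00000000e+00,  0.00000000e+00,  0.00000000e+00,
         1.00000000e+00]])}
top {'camera_matrix': array([[488.18820464,   0.        , 323.86501513],
       [  0.        , 488.18820464, 236.4264036 ],
       [  0.        ,   0.        ,   1.        ]]), 'world_from_camera': array([[-1.23972198e-02, -9.98280438e-01,  5.72929011e-02,
         4.57200517e+02],
       [-9.99807420e-01,  1.32471437e-02,  1.44787923e-02,
        -2.73649351e+00],
       [-1.52128625e-02, -5.71023708e-02, -9.98252417e-01,
         1.31288052e+03],
       [ 0.00000000e+00,  0.00000000e+00,  0.00000000e+00,
         1.00000000e+00]])}
```

View pics/side0.png

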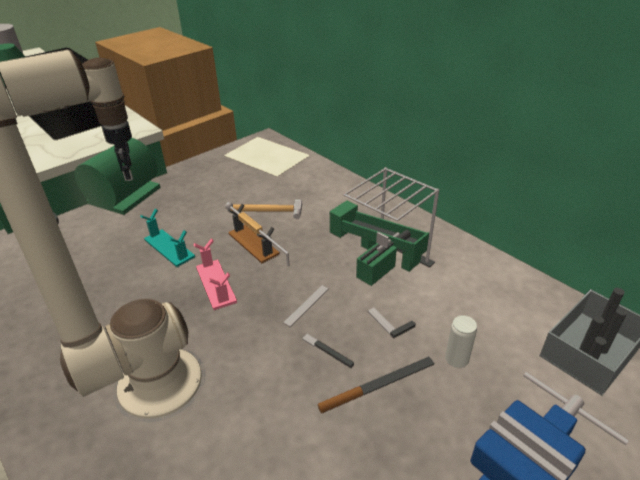

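View pics/top0.png

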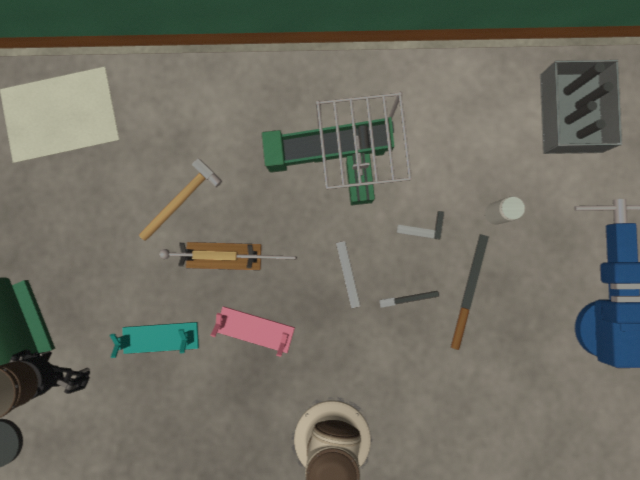

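Candidates for the rest: brown wooden one with the rod (top px 215,256; side px 253,238), teal (top 155,338; side 170,246), pink (top 253,330; side 216,283). By the colours (wooden base, steel forks) it is the brown one. Now I'll measure it.

```bash
cat > h.py <<'E'
from bench import arm
import cv2,numpy as np
def w(cam,p):
    M=arm.camera_info(cam)["world_from_camera"]; return M[:3,:3]@np.array(p)+M[:3,3]
def proj(cam,P):
    i=arm.camera_info(cam);M=i["world_from_camera"];c=M[:3,:3].T@(np.array(P)-M[:3,3]);u=i["camera_matrix"]@c;return u[:2]/u[2]
def ray(cam,u):
    i=arm.camera_info(cam);M=i["world_from_camera"];d=np.linalg.inv(i["camera_matrix"])@[u[0],u[1],1];d=M[:3,:3]@d
    return M[:3,3],d/np.linalg.norm(d)
def tri(ua,ub):
    a,da=ray("side",ua);b,db=ray("top",ub)
    A=np.stack([da,-db],1);s=np.linalg.lstsq(A,b-a,rcond=None)[0]
    p=a+s[0]*da;q=b+s[1]*db;return (p+q)/2,np.linalg.norm(p-q)
def atz(cam,u,z):
    a,d=ray(cam,u);return a+d*(z-a[2])/d[2]
E
python3 - <<'E'
from h import *
np.set_printoptions(precision=1,suppress=True)
for t in ["chute","pedestal","guard","plate","bar","stop","rod","hook_tip","rest","rest_mid"]:
    for c in ("side","top"):
        for d in arm.place_of(c,t)[:3]:
            print(t,c,round(d["confidence"],2),w(c,d["centre"]),proj(c,w(c,d["centre"])))
print(arm.read_state()["clock"])
E
python3 - <<'E'
import cv2
s=cv2.imread('pics/side0.png');t=cv2.imread('pics/top0.png')
a=cv2.resize(s[160:300,200:450],None,fx=3,fy=3,interpolation=2);cv2.imwrite('pics/sc.png',a)
a=cv2.resize(t[80:280,150:420],None,fx=2.9,fy=2.9,interpolation=2);cv2.imwrite('pics/tc.png',a)
E
```

```text
chute side 0.96 [622.4 -86.5  -2.4] [363.5 282.1]
chute top 0.76 [621.  -88.   -3.3] [362.  203.4]
chute top 0.42 [619.3 -87.1  76.5] [363.6 200.2]
pedestal side 0.96 [621.5 -84.9  78.7] [363.9 261.3]
pedestal top 0.67 [619.  -89.   77.1] [364.4 200.2]
guard side 0.7 [632.6 -82.7 260.2] [368.6 207.7]
guard side 0.26 [ 592.2 -443.2   -2.8] [456.  358.4]
guard top 0.71 [632.3 -88.4 263.6] [369.8 182.8]
guard top 0.41 [ 588.9 -448.5   -2.1] [496.3 213.3]
plate top 0.73 [475.   94.6  36.1] [294. 258.]
plate top 0.52 [703.8 -78.8 130. ] [361.1 163. ]
bar side 0.68 [779.7 -92.   87.8] [402.3 237.1]
bar top 0.5 [777.1 -90.8  80.8] [364.1 138.5]
bar top 0.49 [619.  -88.8  75.2] [364.3 200.3]
stop side 0.55 [763.  104.6  54.1] [352.5 220.5]
stop top 0.7 [760.5 106.7  50. ] [288. 149.]
rod side 0.8 [486.8 290.6  81.8] [250.  223.2]
rod top 0.88 [484.3 286.8  86.6] [216.2 255. ]
hook_tip side 0.58 [476.9  89.1  36.5] [288.  265.7]
hook_tip top 0.89 [475.8  94.   36.1] [294.2 257.7]
hook_tip top 0.74 [778.9 -88.2  84. ] [363.2 137.5]
hook_tip top 0.73 [483.1 291.2  86.5] [214.5 255.5]
rest side 0.97 [270. 454.  -4.] [169.3 249.6]
rest side 0.69 [286.3 201.3  -1.9] [215.3 285.9]
rest side 0.59 [485.4 286.3  -0.5] [253.  244.1]
rest top 0.97 [481.8 282.4  -3.2] [225.7 256.6]
rest top 0.89 [265.6 454.6  -0.2] [161.3 338.2]
rest top 0.72 [279.9 203.9  -1.5] [254.9 331.8]
rest_mid side 0.9 [292.3 200.4  85.4] [212.8 262.9]
rest_mid side 0.82 [481.6 284.2  86.7] [249.7 223.5]
rest_mid side 0.57 [ 592.4 -444.7   -2. ] [456.6 358.5]
rest_mid top 0.85 [289.  198.1  87.6] [251.6 332.9]
rest_mid top 0.84 [270.7 459.   88.2] [147.3 341.5]
rest_mid top 0.58 [482.7 288.9  84.1] [215.6 255.7]
1.1
```

View pics/sc.png

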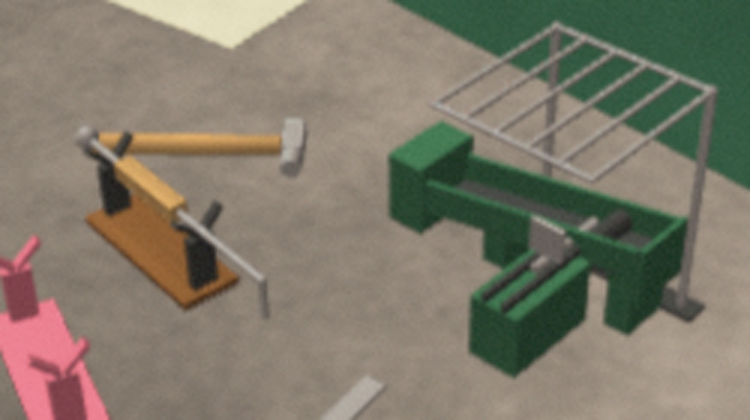

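View pics/tc.png

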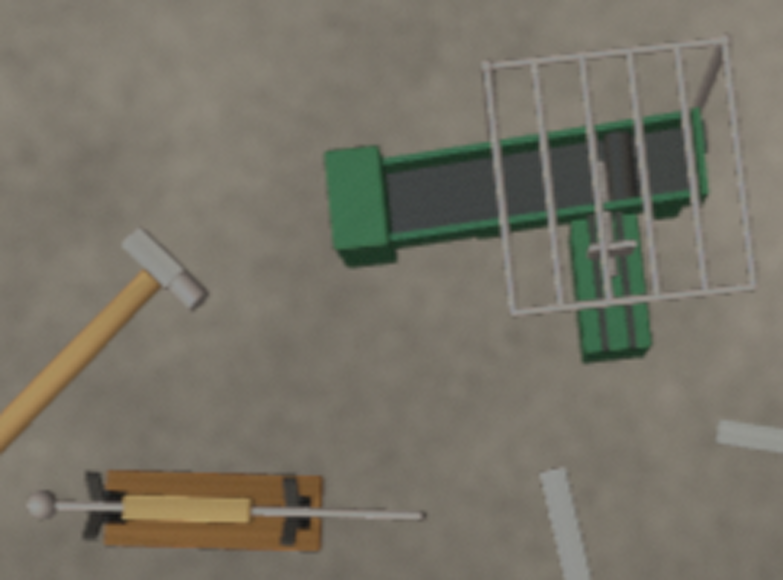

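```bash
python3 - <<'E'
from h import *
from scipy.optimize import least_squares
np.set_printoptions(precision=2,suppress=True)
C=[(201,93,265),(201,-93,265),(10,-93,265),(10,93,265)]
T=[(317.9,102.8),(400,93.8),(409.7,179.7),(326.9,187.6)]
S=[(385.7,168.3),(438,190),(398,219.7),(344.3,194.7)]
def W(p,c):
    a=p[2];return np.array([p[0]+c[0]*np.cos(a)-c[1]*np.sin(a),p[1]+c[0]*np.sin(a)+c[1]*np.cos(a),c[2]])
for cams in (("top",),("side",),("top","side")):
    f=lambda p:np.concatenate([proj(k,W(p,c))-u for k in cams for c,u in zip(C,T if k=="top" else S)])
    r=least_squares(f,[621,-87,0.09]);print(cams,r.x[:2],np.degrees(r.x[2]),np.abs(r.fun).max())
p=r.x
for s,t,n in [((200+264/3,160+283/3),(150+422/2.9,80+515/2.9),"bend"),((200+87/3,160+137/3),(150+41/2.9,80+504/2.9),"ball"),((200+120/3,160+165/3),(150+125/2.9,80+508/2.9),"grip tail end"),((200+182/3,160+210/3),(150+250/2.9,80+509/2.9),"grip hook end"),((200+545/3,160+238/3),(150+612/2.9,80+248/2.9),"plate")]:
    print(n,*tri(s,t))
E
```

```text
('top',) [619.26 -85.72] 5.099828121486372 1.4752843455663651
('side',) [623.45 -87.25] 5.378223129305138 0.8140807299328685
('top', 'side') [620.46 -86.66] 5.196451666803463 1.8466881463373284
bend [476.43  86.36  82.82] 2.7521202700763023
ball [490.29 418.54  84.36] 3.0003964271129226
grip tail end [485.23 344.84  86.58] 1.5168835814065826
grip hook end [484.64 234.58  86.59] 5.701342179313892
plate [700.34 -79.31 114.33] 0.8987607689035022
```

```bash
cat >> h.py <<'E'
from scipy.spatial.transform import Rotation as Rn
def yaw():
    x=Rn.from_quat(arm.read_state()["ee_rot"]).as_matrix()[:,0];return np.degrees(np.arctan2(x[1],x[0]))
def plan(tgt,ya=None,n=5):
    s=arm.read_state();p=s["position"];R=Rn.from_quat(s["ee_rot"]).as_matrix()
    y0=yaw(); ya=y0 if ya is None else ya
    d=(np.array(tgt)-p)/n; dr=-((ya-y0+180)%360-180)/n
    print("t",round(s["clock"],2),"pos",p.round(1),"yaw",round(y0,2),"F",s["contact_force"].round(1),"w",round(s["gripper_width"],1),"dist/row",np.linalg.norm(d).round(1),"roll",round(dr,2))
    out=[]
    for i in range(n):
        v=R.T@d/1000; out+=[*[round(float(k),4) for k in v],round(float(dr),2)]
        R=R@Rn.from_euler('z',dr,degrees=True).as_matrix()
    for i in range(0,n,5): print(out[4*i:4*i+20])
E
python3 -c "
from h import *
plan([485,289,200],-92.4,10)"
```

```text
t 1.1 pos [249.  573.3 231.3] yaw -23.48 F [0.6 0.  0.1] w 85.4 dist/row 37.1 roll 6.89
[0.033, 0.0167, 0.0031, 6.89, 0.0347, 0.0126, 0.0031, 6.89, 0.036, 0.0083, 0.0031, 6.89, 0.0367, 0.004, 0.0031, 6.89, 0.0369, -0.0005, 0.0031, 6.89]
[0.0366, -0.0049, 0.0031, 6.89, 0.0358, -0.0093, 0.0031, 6.89, 0.0344, -0.0135, 0.0031, 6.89, 0.0325, -0.0175, 0.0031, 6.89, 0.0302, -0.0213, 0.0031, 6.89]
```

Request:
arm_command:
  commands: [0.033, 0.017, 0.003, 6.9, 0.035, 0.013, 0.003, 6.9, 0.036, 0.008, 0.003, 6.9, 0.037, 0.004, 0.003, 6.9, 0.037, 0, 0.003, 6.9]
  jaw: 1

```text
clock: 1.6
position: [367.0, 428.9, 215.6]
ee_rot: [0.871, -0.491, -0.0, -0.001]
contact_force: [0.7, 0.4, 0.1]
gripper_width: 85.5
```

```bash
python3 -c "
from h import *
plan([485,289,200],-92.4,5)"
```

```text
t 1.6 pos [367.  428.9 215.6] yaw -58.83 F [0.7 0.4 0.1] w 85.5 dist/row 36.7 roll 6.71
[0.0362, -0.0057, 0.0031, 6.71, 0.0352, -0.0099, 0.0031, 6.71, 0.0338, -0.0139, 0.0031, 6.71, 0.032, -0.0178, 0.0031, 6.71, 0.0297, -0.0214, 0.0031, 6.71]
```

Request:
arm_command:
  commands: [0.036, -0.006, 0.003, 6.7, 0.035, -0.01, 0.003, 6.7, 0.034, -0.014, 0.003, 6.7, 0.032, -0.018, 0.003, 6.7, 0.03, -0.021, 0.003, 6.7]

```text
clock: 2.1
position: [488.0, 282.0, 201.1]
ee_rot: [-0.684, 0.729, 0.001, 0.003]
contact_force: [0.3, 1.0, 0.1]
gripper_width: 85.4
```

```bash
python3 - <<'E'
from h import *
for n in("side","top"):
    im=arm.get_image(n); cv2.imwrite(f"pics/{n}1.png",im[:,:,::-1])
plan([485,289,66],-92.4,5)
s=cv2.imread('pics/side1.png')[130:290,180:340];t=cv2.imread('pics/top1.png')[190:320,150:310]
cv2.imwrite('pics/c1.png',cv2.resize(np.vstack([s,t]),None,fx=2,fy=2))
E
```

```text
t 2.2 pos [488.7 280.  200.5] yaw -93.8 F [-0.4  0.7  0.4] w 85.6 dist/row 27.0 roll -0.28
[-0.0017, 0.0009, 0.0269, -0.28, -0.0017, 0.0009, 0.0269, -0.28, -0.0017, 0.0009, 0.0269, -0.28, -0.0017, 0.0009, 0.0269, -0.28, -0.0017, 0.0009, 0.0269, -0.28]
```

View pics/c1.png

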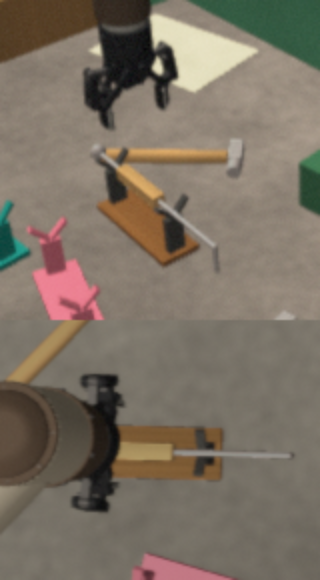

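The gripper is above the wooden-coloured rest, its jaws straddling the rod's grip. In the top crop the rod is centred between the fingers at about px (200,254). I'll centre it and go down.

Request:
arm_command:
  commands: [-0.005, 0.002, 0.02, -0.7, -0.004, 0.002, 0.025, -0.7, 0, 0, 0.03, 0, 0, 0, 0.03, 0, 0, 0, 0.02, 0]

```text
clock: 2.7
position: [489.2, 293.1, 77.0]
ee_rot: [-0.693, 0.721, 0.0, 0.009]
contact_force: [-1.1, -0.2, 0.7]
gripper_width: 84.9
```

```bash
python3 -c "
from h import *
plan([485,289,66],-92.4,2)"
```

```text
t 2.7 pos [489.2 293.1  77. ] yaw -92.23 F [-1.1 -0.2  0.7] w 84.9 dist/row 6.2 roll 0.09
[0.0022, 0.0021, 0.0055, 0.09, 0.0022, 0.0021, 0.0055, 0.09]
```

Request:
arm_command:
  commands: [0.003, 0.003, 0.008, 0, 0.001, 0.001, 0.003, 0, 0, 0, 0, 0, 0, 0, 0, 0, 0, 0, 0, 0]

```text
clock: 3.2
position: [484.2, 290.4, 65.6]
ee_rot: [-0.694, 0.72, -0.0, 0.008]
contact_force: [0.3, 0.2, 0.8]
gripper_width: 85.5
```

```bash
python3 - <<'E'
from h import *
plan([485,289,66],-92.4,2)
print(Rn.from_quat(arm.read_state()["ee_rot"]).as_matrix()[:,2])
E
```

```text
t 3.2 pos [484.2 290.4  65.6] yaw -92.03 F [0.3 0.2 0.8] w 85.5 dist/row 0.8 roll 0.19
[0.0007, -0.0004, -0.0002, 0.19, 0.0007, -0.0004, -0.0002, 0.19]
[ 0.01217474  0.01174588 -0.99985689]
```

Request:
arm_command:
  commands: [0, 0, 0, 0, 0, 0, 0, 0, 0, 0, 0, 0, 0, 0, 0, 0, 0, 0, 0, 0]
  jaw: 0

```text
clock: 3.7
position: [485.3, 291.4, 68.2]
ee_rot: [-0.694, 0.72, 0.0, 0.011]
contact_force: [0.3, 0.3, 0.9]
gripper_width: 21.2
```

Request:
arm_command:
  commands: [0, 0, 0, 0, 0, 0, 0, 0, 0, 0, 0, 0, 0, 0, 0, 0, 0, 0, 0, 0]

```text
clock: 4.2
position: [485.2, 291.4, 68.2]
ee_rot: [-0.694, 0.72, 0.0, 0.011]
contact_force: [-0.8, -0.1, 1.0]
gripper_width: 20.3
```

```bash
python3 - <<'E'
from h import *
plan([485,289,66],-92.4,2)
print(Rn.from_quat(arm.read_state()["ee_rot"]).as_matrix()[:,2])
for n in("side","top"):
    im=arm.get_image(n); cv2.imwrite(f"pics/{n}2.png",im[:,:,::-1])
s=cv2.imread('pics/side2.png')[130:290,180:340];t=cv2.imread('pics/top2.png')[190:320,150:310]
cv2.imwrite('pics/c2.png',cv2.resize(np.vstack([s,t]),None,fx=2,fy=2))
E
```

```text
t 4.2 pos [485.2 291.4  68.2] yaw -92.07 F [-0.8 -0.1  1. ] w 20.3 dist/row 1.6 roll 0.17
[0.0012, 0.0001, 0.0011, 0.17, 0.0012, 0.0001, 0.0011, 0.17]
[ 0.01539269  0.0152323  -0.99976549]
```

View pics/c2.png

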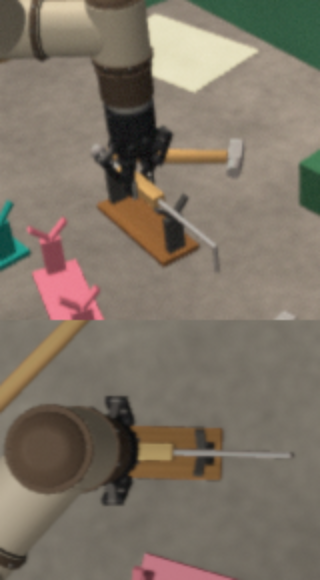

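The fingers hold the grip (opening 20 mm) and the rod still lies in both forks. Lifting.

Request:
arm_command:
  commands: [0, 0, -0.01, 0, 0, 0, -0.02, 0, 0, 0, -0.03, 0, 0, 0, -0.035, 0, 0, 0, -0.025, 0]

```text
clock: 4.8
position: [480.2, 286.4, 187.3]
ee_rot: [-0.694, 0.72, 0.0, 0.003]
contact_force: [-0.1, 0.4, -1.7]
gripper_width: 21.0
```

```bash
python3 - <<'E'
from h import *
plan([400,-107,188],5.5,20)
print(Rn.from_quat(arm.read_state()["ee_rot"]).as_matrix()[:,2])
E
```

```text
t 4.8 pos [480.2 286.4 187.3] yaw -92.1 F [-0.1  0.4 -1.7] w 21.0 dist/row 20.1 roll -4.88
[0.0198, 0.0033, -0.0001, -4.88, 0.0195, 0.005, -0.0001, -4.88, 0.019, 0.0066, -0.0001, -4.88, 0.0183, 0.0082, -0.0001, -4.88, 0.0176, 0.0097, -0.0001, -4.88]
[0.0167, 0.0112, -0.0001, -4.88, 0.0157, 0.0126, -0.0001, -4.88, 0.0145, 0.0138, -0.0001, -4.88, 0.0133, 0.015, -0.0001, -4.88, 0.012, 0.0161, -0.0001, -4.88]
[0.0106, 0.0171, -0.0001, -4.88, 0.0091, 0.0179, -0.0001, -4.88, 0.0075, 0.0186, -0.0001, -4.88, 0.0059, 0.0192, -0.0001, -4.88, 0.0043, 0.0196, -0.0001, -4.88]
[0.0026, 0.0199, -0.0001, -4.88, 0.0009, 0.0201, -0.0001, -4.88, -0.0008, 0.0201, -0.0001, -4.88, -0.0025, 0.0199, -0.0001, -4.88, -0.0042, 0.0196, -0.0001, -4.88]
[ 0.00359214  0.00461951 -0.99998288]
```

Request:
arm_command:
  commands: [0.02, 0.003, 0, -4.9, 0.0195, 0.005, 0, -4.9, 0.019, 0.0065, 0, -4.9, 0.018, 0.008, 0, -4.9, 0.0175, 0.01, 0, -4.9]

```text
clock: 5.3
position: [461.9, 187.9, 193.0]
ee_rot: [0.837, -0.548, 0.002, -0.009]
contact_force: [-1.0, -0.7, -2.2]
gripper_width: 21.1
```

Request:
arm_command:
  commands: [0.017, 0.011, 0, -4.9, 0.016, 0.0125, 0, -4.9, 0.0145, 0.014, 0, -4.9, 0.013, 0.015, 0, -4.9, 0.012, 0.016, 0, -4.9]

```text
clock: 5.8
position: [442.0, 83.6, 192.7]
ee_rot: [0.937, -0.348, 0.003, -0.008]
contact_force: [-1.0, -0.1, -1.3]
gripper_width: 20.9
```

```bash
python3 - <<'E'
from h import *
plan([400,-107,188],5.5,10)
print(Rn.from_quat(arm.read_state()["ee_rot"]).as_matrix()[:,2])
for n in("side","top"):
    im=arm.get_image(n); cv2.imwrite(f"pics/{n}3.png",im[:,:,::-1])
E
```

```text
t 5.8 pos [442.   83.6 192.7] yaw -40.79 F [-1.  -0.1 -1.3] w 20.9 dist/row 19.5 roll -4.63
[0.0093, 0.0172, 0.0002, -4.63, 0.0079, 0.0179, 0.0002, -4.63, 0.0064, 0.0184, 0.0002, -4.63, 0.0049, 0.0189, 0.0002, -4.63, 0.0033, 0.0192, 0.0002, -4.63]
[0.0018, 0.0194, 0.0002, -4.63, 0.0002, 0.0195, 0.0002, -4.63, -0.0014, 0.0195, 0.0002, -4.63, -0.0029, 0.0193, 0.0002, -4.63, -0.0045, 0.019, 0.0002, -4.63]
[ 0.01059035  0.01284604 -0.9998614 ]
```

View pics/side3.png

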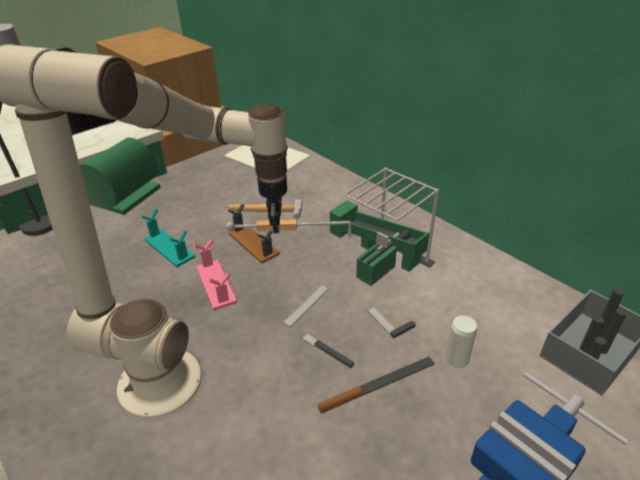

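The rod is held by its grip at about px (283,225), level, with its hook hanging at (350,230) and clear of everything. I'll carry on to the chute's front.

Request:
arm_command:
  commands: [0.0095, 0.017, 0, -4.6, 0.008, 0.018, 0, -4.6, 0.0065, 0.0185, 0, -4.6, 0.005, 0.019, 0, -4.6, 0.0035, 0.019, 0, -4.6]

```text
clock: 6.4
position: [421.1, -13.2, 192.5]
ee_rot: [0.989, -0.15, 0.005, -0.008]
contact_force: [-0.3, 0.6, -1.9]
gripper_width: 21.0
```

Request:
arm_command:
  commands: [0.002, 0.0195, 0, -4.6, 0, 0.0195, 0, -4.6, -0.0015, 0.0195, 0, -4.6, -0.003, 0.0175, 0, -4.0, -0.0045, 0.009, 0, -3.0]

```text
clock: 6.9
position: [400.3, -99.1, 192.3]
ee_rot: [0.999, 0.037, 0.007, -0.007]
contact_force: [-0.7, 0.4, -2.2]
gripper_width: 21.0
```

Request:
arm_command:
  commands: [0, 0, 0, 0, 0, 0, 0, 0, 0, 0, 0, 0, 0, 0, 0, 0, 0, 0, 0, 0]

```text
clock: 7.4
position: [401.0, -97.9, 192.9]
ee_rot: [0.999, 0.034, 0.008, -0.008]
contact_force: [1.2, -0.5, -2.0]
gripper_width: 21.5
```

```bash
python3 - <<'E'
from h import *
plan([400,-107,188],5.5,5)
print(Rn.from_quat(arm.read_state()["ee_rot"]).as_matrix()[:,2])
for n in("side","top"):
    im=arm.get_image(n); cv2.imwrite(f"pics/{n}4.png",im[:,:,::-1])
    for t in ("hook_tip","rod"):
      for d in arm.place_of(n,t)[:3]:
            print(t,n,round(d["confidence"],2),w(n,d["centre"]).round(1),proj(n,w(n,d["centre"])).round(1))
s=cv2.imread('pics/side4.png')[150:300,250:450];t=cv2.imread('pics/top4.png')[100:270,300:460]
cv2.imwrite('pics/s4c.png',cv2.resize(s,None,fx=4,fy=4,interpolation=2));cv2.imwrite('pics/t4c.png',cv2.resize(t,None,fx=3.5,fy=3.5,interpolation=2))
E
```

```text
t 7.4 pos [401.  -97.9 192.9] yaw 3.93 F [ 1.2 -0.5 -2. ] w 21.5 dist/row 2.1 roll -0.31
[-0.0003, 0.0018, 0.0009, -0.31, -0.0004, 0.0018, 0.0009, -0.31, -0.0004, 0.0018, 0.0009, -0.31, -0.0004, 0.0018, 0.0009, -0.31, -0.0004, 0.0018, 0.0009, -0.31]
[ 0.01540651  0.01554879 -0.99976041]
hook_tip side 0.73 [603.5 -84.6 165.1] [360.4 240.4]
rod side 0.69 [403.5 -97.3 207.8] [308.  263.1]
rod side 0.37 [702.5 -77.3 134.6] [382.2 233.2]
hook_tip top 0.56 [603.  -81.2 166.2] [363.7 202.1]
hook_tip top 0.18 [620.5 -90.1  76.8] [364.8 199.6]
rod top 0.86 [ 400.2 -100.4  211.9] [375.2 289.3]
```

View pics/s4c.png

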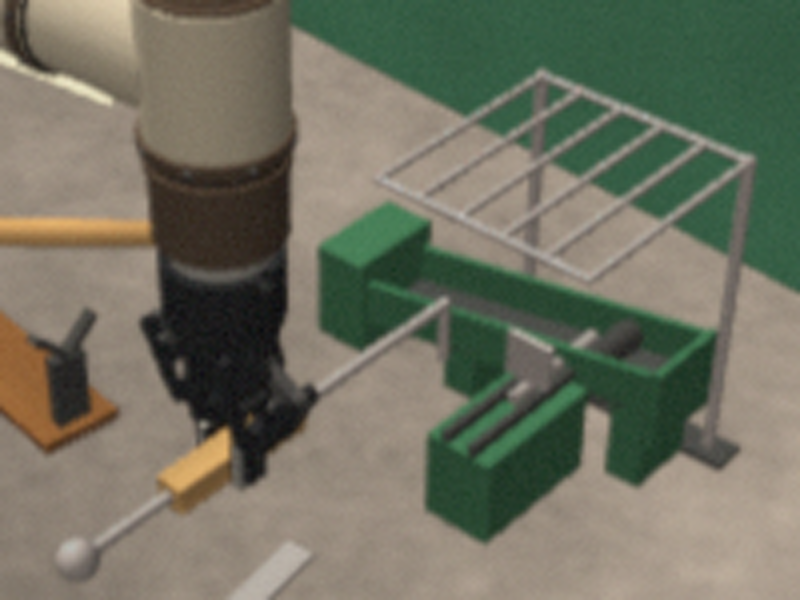

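View pics/t4c.png

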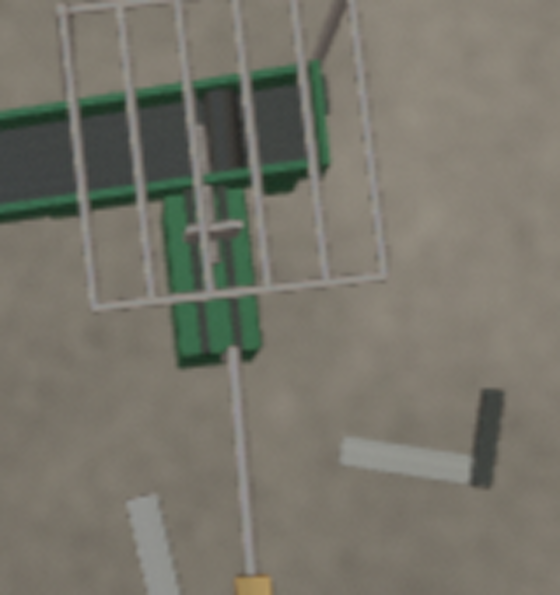

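Hook tip is at about (603,-83,165), which is chute x ≈ -17, y ≈ +5, in front of the plate and 100 mm under the guard. Now in under the guard, above the plate.

```bash
python3 - <<'E'
from h import *
plan([521.9,-95.9,190],5.0,10)
E
```

```text
t 7.7 pos [400.8 -98.2 192.9] yaw 3.91 F [ 0.1  0.1 -2.2] w 20.9 dist/row 12.1 roll -0.11
[0.0121, 0.0006, 0.0005, -0.11, 0.0121, 0.0006, 0.0005, -0.11, 0.0121, 0.0006, 0.0005, -0.11, 0.0121, 0.0007, 0.0005, -0.11, 0.0121, 0.0007, 0.0005, -0.11]
[0.0121, 0.0007, 0.0005, -0.11, 0.0121, 0.0007, 0.0005, -0.11, 0.0121, 0.0008, 0.0005, -0.11, 0.0121, 0.0008, 0.0005, -0.11, 0.0121, 0.0008, 0.0005, -0.11]
```

Request:
arm_command:
  commands: [0.012, 0.001, 0, -0.2, 0.012, 0.001, 0, -0.2, 0.012, 0.001, 0, -0.2, 0.012, 0.001, 0, -0.2, 0.012, 0.001, 0, -0.2]

```text
clock: 8.2
position: [466.0, -98.9, 193.9]
ee_rot: [0.999, 0.044, 0.008, -0.007]
contact_force: [0.3, -0.6, -1.8]
gripper_width: 20.9
```

```bash
python3 - <<'E'
from h import *
plan([521.9,-95.9,190],5.0,5)
E
```

```text
t 8.2 pos [466.  -98.9 193.9] yaw 4.99 F [ 0.3 -0.6 -1.8] w 20.9 dist/row 11.2 roll -0.0
[0.0112, 0.0004, 0.001, -0.0, 0.0112, 0.0004, 0.001, -0.0, 0.0112, 0.0004, 0.001, -0.0, 0.0112, 0.0004, 0.001, -0.0, 0.0112, 0.0004, 0.001, -0.0]
```

Request:
arm_command:
  commands: [0.012, 0.0005, 0.001, 0, 0.012, 0.0005, 0.001, 0, 0.012, 0.0005, 0.001, 0, 0.009, 0.0005, 0.001, 0, 0.004, 0, 0, 0]

```text
clock: 8.7
position: [521.2, -96.4, 189.2]
ee_rot: [0.999, 0.044, 0.008, -0.007]
contact_force: [0.6, 1.3, -1.9]
gripper_width: 21.0
```

Request:
arm_command:
  commands: [0, 0, 0, 0, 0, 0, 0, 0, 0, 0, 0, 0, 0, 0, 0, 0, 0, 0, 0, 0]

```text
clock: 9.2
position: [520.3, -96.3, 189.2]
ee_rot: [0.999, 0.044, 0.007, -0.007]
contact_force: [0.3, -0.4, -2.0]
gripper_width: 21.4
```

```bash
cat > snap.py <<'E'
from h import *
import sys
k=sys.argv[1]
plan([521.9,-95.9,190],5.0,5)
a=np.radians(5.25)
def ch(P):
    d=np.array(P)-[621,-86.8,0];return np.array([d[0]*np.cos(a)+d[1]*np.sin(a),-d[0]*np.sin(a)+d[1]*np.cos(a),d[2]]).round(1)
s=arm.read_state();print("TCP chute",ch(s["position"]),"zaxis",Rn.from_quat(s["ee_rot"]).as_matrix()[:,2].round(4))
for n in("side","top"):
    im=arm.get_image(n); cv2.imwrite(f"pics/{n}{k}.png",im[:,:,::-1])
    for t in sys.argv[2:]:
      for d in arm.place_of(n,t)[:2]:
            print(t,n,round(d["confidence"],2),"chute",ch(w(n,d["centre"])),"px",proj(n,w(n,d["centre"])).round(1))
x=cv2.imread(f'pics/side{k}.png')[180:280,310:450];t=cv2.imread(f'pics/top{k}.png')[100:250,260:420]
cv2.imwrite(f'pics/s{k}c.png',cv2.resize(x,None,fx=5.5,fy=5.5,interpolation=2));cv2.imwrite(f'pics/t{k}c.png',cv2.resize(t,None,fx=4,fy=4,interpolation=2))
E
python3 snap.py 5 hook_tip plate
```

```text
t 9.2 pos [520.3 -96.3 189.2] yaw 4.98 F [ 0.3 -0.4 -2. ] w 21.4 dist/row 0.4 roll -0.0
[0.0003, -0.0001, -0.0001, -0.0, 0.0003, -0.0001, -0.0001, -0.0, 0.0003, -0.0001, -0.0001, -0.0, 0.0003, -0.0001, -0.0001, -0.0, 0.0003, -0.0001, -0.0001, -0.0]
TCP chute [-101.2   -0.3  189.2] zaxis [ 0.0137  0.0153 -0.9998]
hook_tip side 0.92 chute [102.3  -1.2 163.4] px [388.  222.6]
plate side 0.48 chute [ 83.8   1.8 133.2] px [382.6 233.3]
hook_tip top 0.91 chute [103.8   1.8 160.3] px [360.3 151.9]
hook_tip top 0.22 chute [ -79.5 -198.2   -3.9] px [437.9 224.9]
plate top 0.63 chute [ 81.8   1.3 132. ] px [360.8 163.4]
```

View pics/s5c.png

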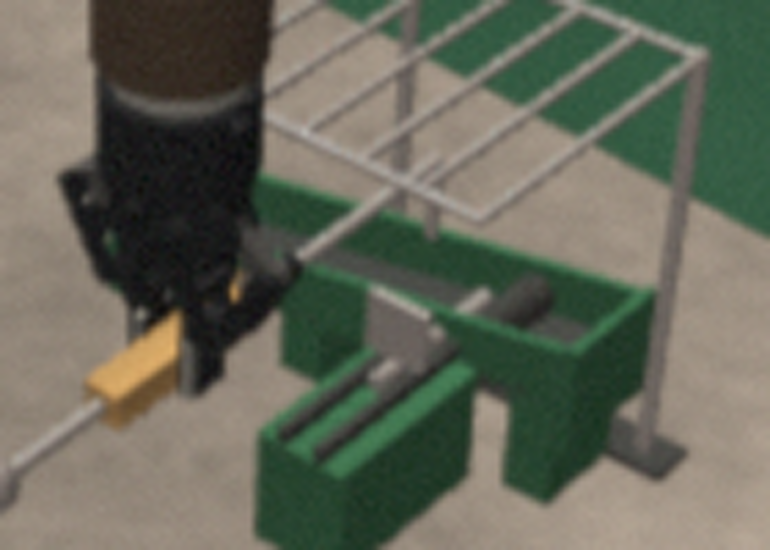

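View pics/t5c.png

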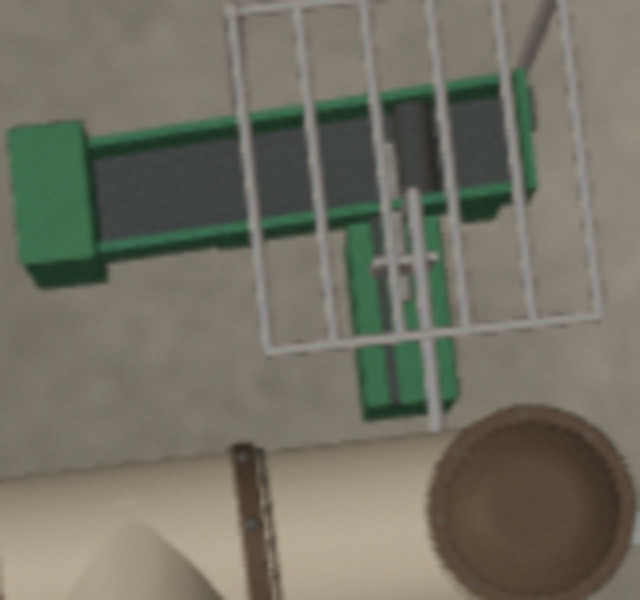

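The hook is at chute x ≈ 103, y ≈ 0, tip z ≈ 162, over the gap between plate (83) and wall (120). Lowering about 62 mm.

Request:
arm_command:
  commands: [0, 0, 0.012, 0, 0, 0, 0.014, 0, 0, 0, 0.014, 0, 0, 0, 0.012, 0, 0, 0, 0.008, 0]

```text
clock: 10.0
position: [521.6, -95.2, 125.3]
ee_rot: [0.999, 0.043, 0.008, -0.008]
contact_force: [-0.2, 0.7, -2.0]
gripper_width: 21.2
```

```bash
python3 snap.py 6 hook_tip plate
```

```text
t 10.0 pos [521.6 -95.2 125.3] yaw 4.96 F [-0.2  0.7 -2. ] w 21.2 dist/row 12.9 roll -0.01
[0.0003, -0.0, -0.0129, -0.01, 0.0003, -0.0, -0.0129, -0.01, 0.0003, -0.0, -0.0129, -0.01, 0.0003, -0.0, -0.0129, -0.01, 0.0003, -0.0, -0.0129, -0.01]
TCP chute [-99.8   0.7 125.3] zaxis [ 0.0153  0.0158 -0.9998]
hook_tip side 0.69 chute [105.2  -1.1  97.2] px [387.1 240.1]
plate side 0.49 chute [ 84.6   4.5 130.7] px [382.  233.5]
hook_tip top 0.66 chute [101.4   3.8  97.7] px [358.2 158.7]
plate top 0.57 chute [ 79.4  -2.2 130.1] px [362.3 164.4]
```

View pics/s6c.png

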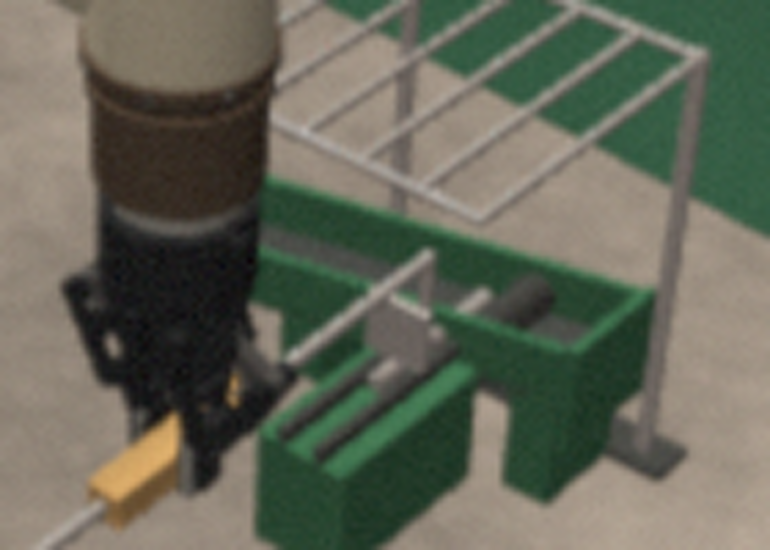

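The hook hangs behind the plate (side crop: hook at about (430,270), plate at (400,335)), with no contact force. Now I'll draw the bolt.

Request:
arm_command:
  commands: [-0.005, 0, 0, 0, -0.006, 0, 0, 0, -0.006, 0, 0, 0, -0.006, 0, 0, 0, -0.006, 0, 0, 0]

```text
clock: 10.8
position: [495.3, -97.6, 129.4]
ee_rot: [0.999, 0.044, 0.015, -0.007]
contact_force: [3.6, -0.0, -3.5]
gripper_width: 20.9
```

Request:
arm_command:
  commands: [-0.006, 0, 0, 0, -0.006, 0, 0, 0, -0.006, 0, 0, 0, -0.006, 0, 0, 0, -0.006, 0, 0, 0]

```text
clock: 11.3
position: [464.0, -100.4, 128.8]
ee_rot: [0.999, 0.044, 0.016, -0.007]
contact_force: [3.3, 0.4, -3.3]
gripper_width: 20.8
```

```bash
python3 snap.py 7 hook_tip plate bar
```

```text
t 11.3 pos [ 464.  -100.4  128.8] yaw 5.0 F [ 3.3  0.4 -3.3] w 20.8 dist/row 16.9 roll 0.0
[0.012, -0.0001, -0.0119, 0.0, 0.012, -0.0001, -0.0119, 0.0, 0.012, -0.0001, -0.0119, 0.0, 0.012, -0.0001, -0.0119, 0.0, 0.012, -0.0001, -0.0119, 0.0]
TCP chute [-157.6    0.8  128.8] zaxis [ 0.0315  0.0162 -0.9994]
hook_tip side 0.91 chute [ 45.   -0.8 105.3] px [374.6 247.4]
plate side 0.48 chute [ 41.9   2.7 132.2] px [373.4 240.1]
bar side 0.66 chute [159.2 -16.5  86.7] px [401.7 236.7]
hook_tip top 0.56 chute [ 45.8   2.4 105. ] px [361.3 179.9]
plate top 0.63 chute [ 37.3   1.1 130.4] px [362.8 181.5]
plate top 0.53 chute [ 45.3   4.1 105.6] px [360.6 180.1]
bar top 0.59 chute [157.3  17.5  80.8] px [350.1 139.1]
```

View pics/s7c.png

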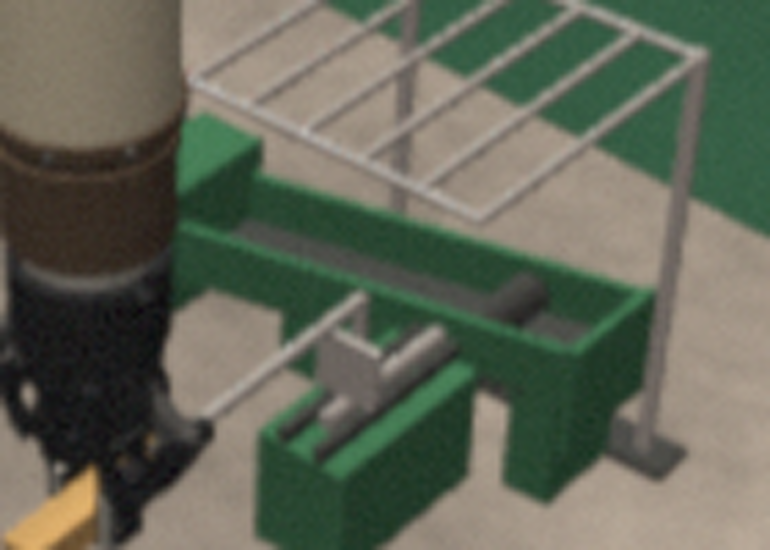

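The bolt is drawn about 43 mm and the bar is just starting to roll (top view: bar at chute y +17). Drawing the rest.

Request:
arm_command:
  commands: [-0.005, 0, 0.001, 0, -0.005, 0, 0.001, 0, -0.004, 0, 0, 0, 0, 0, 0, 0, 0, 0, 0, 0]

```text
clock: 12.2
position: [453.0, -101.4, 127.2]
ee_rot: [0.999, 0.044, 0.02, -0.007]
contact_force: [3.1, 0.3, -2.5]
gripper_width: 21.2
```

```bash
python3 snap.py 8 hook_tip plate bar
```

```text
t 12.2 pos [ 453.  -101.4  127.2] yaw 5.04 F [ 3.1  0.3 -2.5] w 21.2 dist/row 18.7 roll 0.01
[0.0143, -0.0, -0.012, 0.01, 0.0143, -0.0, -0.012, 0.01, 0.0143, -0.0, -0.012, 0.01, 0.0143, -0.0, -0.012, 0.01, 0.0143, -0.0, -0.012, 0.01]
TCP chute [-168.6    0.8  127.2] zaxis [ 0.039   0.0163 -0.9991]
hook_tip side 0.92 chute [ 33.2  -0.8 107.1] px [372.1 248.8]
plate side 0.58 chute [ 28.5   0.7 131.7] px [371.  242.7]
bar side 0.49 chute [157.9 180.6  50.3] px [351.6 221.2]
bar side 0.38 chute [-166.5    0.9  142.3] px [324.7 274. ]
hook_tip top 0.71 chute [153.8 181.2  52.4] px [287.6 149.9]
plate top 0.52 chute [ 26.1   0.2 130.3] px [363.7 186. ]
plate top 0.43 chute [ -63.9 -357.5    1.6] px [496.8 212.7]
bar top 0.66 chute [ -64.2 -353.7   -0. ] px [495.2 213. ]
bar top 0.47 chute [156.5 180.4  51.6] px [287.8 148.9]
```

View pics/s8c.png

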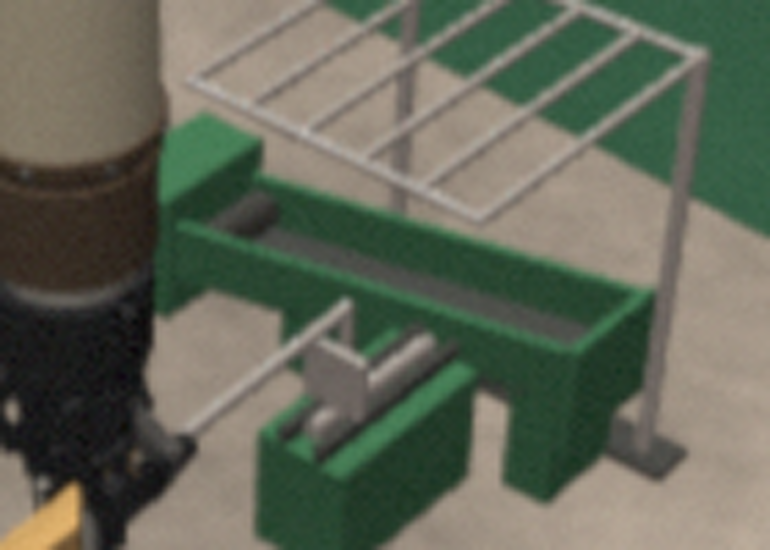

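View pics/t8c.png

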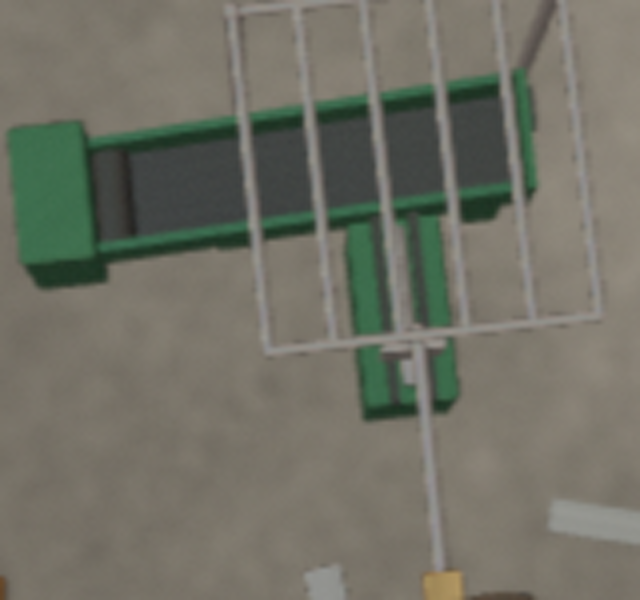

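The bar lies at the stop block (chute y ≈ 180; top px 288,149) and the bolt is drawn about 56 mm. Now I'll unhook, lift, and move over to the front of the plate.

Request:
arm_command:
  commands: [0.006, 0, 0, 0, 0, 0, -0.008, 0, 0, 0, -0.014, 0, 0, 0, -0.014, 0, 0, 0, -0.009, 0]

```text
clock: 13.1
position: [453.1, -101.9, 172.1]
ee_rot: [0.999, 0.044, 0.013, -0.007]
contact_force: [-0.5, -0.2, -1.3]
gripper_width: 21.2
```

```bash
python3 snap.py 9 hook_tip plate
```

```text
t 13.1 pos [ 453.1 -101.9  172.1] yaw 5.01 F [-0.5 -0.2 -1.3] w 21.2 dist/row 14.3 roll 0.0
[0.0139, -0.0, -0.0032, 0.0, 0.0139, -0.0, -0.0032, 0.0, 0.0139, -0.0, -0.0032, 0.0, 0.0139, -0.0, -0.0032, 0.0, 0.0139, -0.0, -0.0032, 0.0]
TCP chute [-168.5    0.3  172.1] zaxis [ 0.0248  0.0158 -0.9996]
hook_tip side 0.82 chute [ 38.   -1.6 147.9] px [374. 237.]
plate side 0.71 chute [ 29.4   2.8 130.2] px [370.6 242.6]
hook_tip top 0.92 chute [ 33.8   1.9 146.6] px [363.1 181.8]
plate top 0.5 chute [-102.2  387.3   84.1] px [215.4 255.2]
plate top 0.48 chute [ 26.4   0.3 132.9] px [363.7 185.7]
```

View pics/s9c.png

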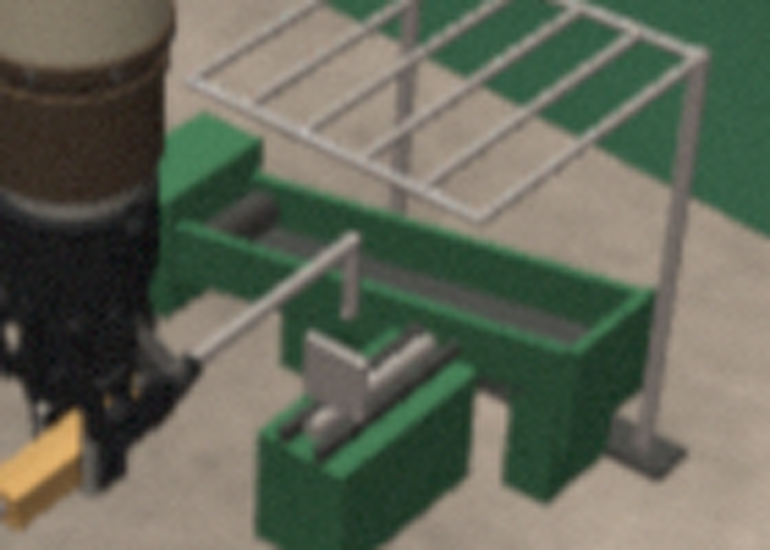

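Request:
arm_command:
  commands: [0, 0, -0.008, 0, -0.009, 0, 0, 0, -0.01, 0, 0, 0, -0.01, 0, 0, 0, -0.006, 0, 0, 0]

```text
clock: 13.9
position: [413.8, -105.3, 176.4]
ee_rot: [0.999, 0.043, 0.01, -0.008]
contact_force: [0.6, 0.6, -1.7]
gripper_width: 21.0
```

Request:
arm_command:
  commands: [0, 0, 0, 0, 0, 0, 0, 0, 0, 0, 0, 0, 0, 0, 0, 0, 0, 0, 0, 0]

```text
clock: 14.4
position: [413.0, -105.4, 176.8]
ee_rot: [0.999, 0.044, 0.01, -0.007]
contact_force: [-1.2, -0.7, -1.9]
gripper_width: 21.0
```

```bash
python3 snap.py 10 hook_tip plate
```

```text
t 14.4 pos [ 413.  -105.4  176.8] yaw 4.98 F [-1.2 -0.7 -1.9] w 21.0 dist/row 22.0 roll -0.0
[0.0219, -0.0, -0.0022, -0.0, 0.0219, -0.0, -0.0022, -0.0, 0.0219, -0.0, -0.0022, -0.0, 0.0219, -0.0, -0.0022, -0.0, 0.0219, -0.0, -0.0022, -0.0]
TCP chute [-208.8    0.5  176.8] zaxis [ 0.0197  0.0159 -0.9997]
hook_tip side 0.76 chute [ -9.7  -0.9 154. ] px [363.3 243. ]
hook_tip side 0.44 chute [157.6 182.9  56.6] px [351.  219.4]
plate side 0.47 chute [ 27.8   4.1 133. ] px [370. 242.]
hook_tip top 0.9 chute [ -4.6   0.3 148.5] px [365.5 197.4]
plate top 0.63 chute [ 28.    1.4 130.3] px [363.1 185.2]
```

View pics/s10c.png

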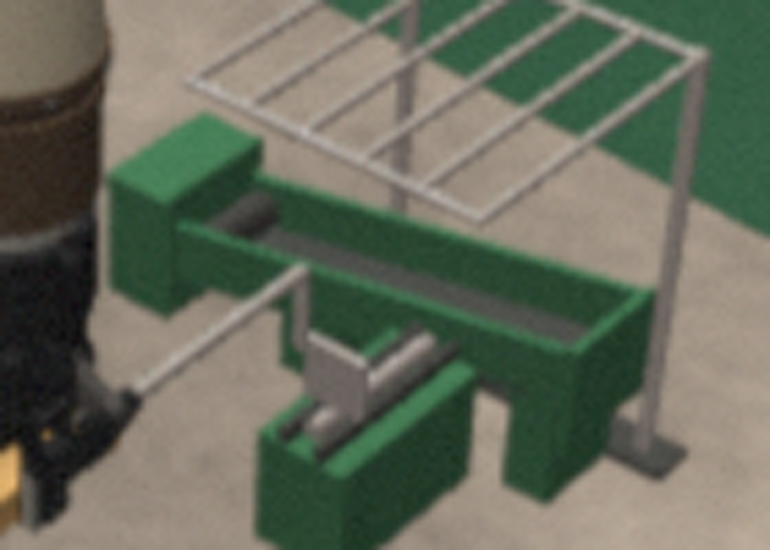

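The hook is now in front of the plate (chute x ≈ -7, plate at 28), tip z ≈ 151. Lowering 46 mm, then pushing.

Request:
arm_command:
  commands: [0, 0, 0.01, 0, 0, 0, 0.012, 0, 0, 0, 0.012, 0, 0, 0, 0.008, 0, 0, 0, 0.002, 0]

```text
clock: 15.2
position: [413.6, -104.6, 129.5]
ee_rot: [0.999, 0.043, 0.01, -0.008]
contact_force: [0.4, 0.7, -2.6]
gripper_width: 21.1
```

Request:
arm_command:
  commands: [0.006, 0, 0, 0, 0.008, 0, 0, 0, 0.008, 0, 0, 0, 0.008, 0, 0, 0, 0.006, 0, 0, 0]

```text
clock: 15.7
position: [450.6, -101.5, 130.3]
ee_rot: [0.999, 0.043, 0.008, -0.008]
contact_force: [-3.8, -0.1, 0.1]
gripper_width: 21.0
```

```bash
python3 snap.py 11 hook_tip plate
```

```text
t 15.7 pos [ 450.6 -101.5  130.3] yaw 4.97 F [-3.8 -0.1  0.1] w 21.0 dist/row 18.6 roll -0.01
[0.0145, -0.0001, -0.0117, -0.01, 0.0145, -0.0, -0.0117, -0.01, 0.0145, -0.0, -0.0117, -0.01, 0.0145, -0.0, -0.0117, -0.01, 0.0145, -0.0, -0.0117, -0.01]
TCP chute [-171.1    0.9  130.3] zaxis [ 0.0155  0.0157 -0.9998]
hook_tip side 0.96 chute [ 30.6   3.4 105.8] px [370.4 249. ]
plate side 0.46 chute [ 42.6   2.3 129.6] px [373.6 240.7]
hook_tip top 0.74 chute [ 34.7   7.3 103.7] px [359.8 184.6]
plate top 0.56 chute [ 41.7   1.8 129.9] px [362.3 179.8]
plate top 0.19 chute [-2.8 -3.5 77.6] px [365.  200.4]
```

View pics/s11c.png

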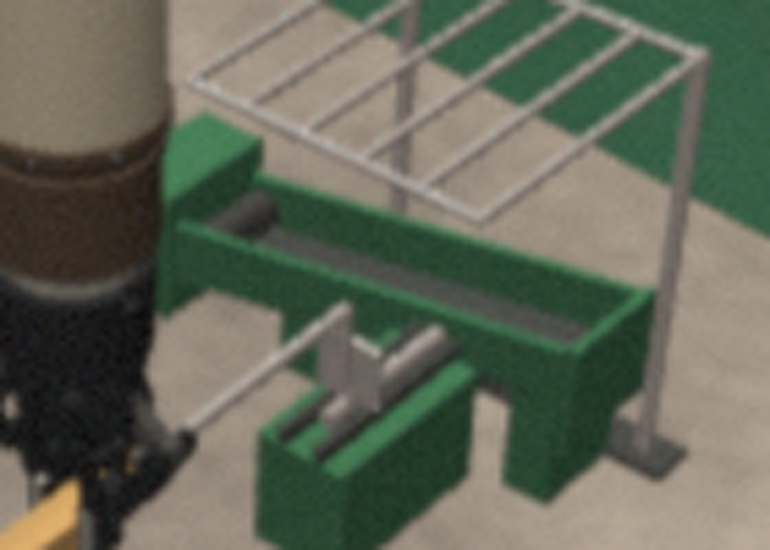

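Request:
arm_command:
  commands: [0.007, 0, 0, 0, 0.007, 0, 0, 0, 0.007, 0, 0, 0, 0.007, 0, 0, 0, 0.006, 0, 0, 0]

```text
clock: 16.5
position: [483.6, -98.6, 130.7]
ee_rot: [0.999, 0.043, 0.006, -0.008]
contact_force: [-3.5, -0.7, -1.4]
gripper_width: 21.1
```

```bash
python3 snap.py 12 hook_tip plate
```

```text
t 16.5 pos [483.6 -98.6 130.7] yaw 4.96 F [-3.5 -0.7 -1.4] w 21.1 dist/row 14.1 roll -0.01
[0.0078, -0.0001, -0.0118, -0.01, 0.0078, -0.0001, -0.0118, -0.01, 0.0078, -0.0001, -0.0118, -0.01, 0.0078, -0.0, -0.0118, -0.01, 0.0078, -0.0, -0.0118, -0.01]
TCP chute [-137.9    0.8  130.7] zaxis [ 0.012   0.0158 -0.9998]
hook_tip side 0.67 chute [ 65.   -1.1 105.7] px [378.9 244.1]
plate side 0.72 chute [ 73.3   0.5 132. ] px [380.7 235.5]
hook_tip top 0.77 chute [ 66.1   3.9 103.8] px [359.8 172. ]
plate top 0.45 chute [ 73.8   0.3 129.2] px [361.5 166.8]
```

Request:
arm_command:
  commands: [0.004, 0, 0, 0, 0.003, 0, 0, 0, 0.002, 0, 0, 0, 0.002, 0, 0, 0, 0.002, 0, 0, 0]

```text
clock: 17.3
position: [493.2, -97.8, 130.5]
ee_rot: [0.999, 0.043, 0.003, -0.008]
contact_force: [-9.1, 0.0, 2.2]
gripper_width: 21.1
```

```bash
python3 -c "
from h import *
plan([485,289,200],-92.4,1)"
```

```text
t 17.3 pos [493.2 -97.8 130.5] yaw 4.92 F [-9.1  0.   2.2] w 21.1 dist/row 393.1 roll 97.32
[0.0255, -0.3871, -0.0635, 97.32]
```

Request:
arm_command:
  commands: [0.002, 0, 0, 0, 0.002, 0, 0, 0, 0.002, 0, 0, 0, 0.002, 0, 0, 0, 0.002, 0, 0, 0]

```text
clock: 17.8
position: [492.7, -98.5, 129.5]
ee_rot: [0.999, 0.042, -0.009, -0.008]
contact_force: [-7.6, 0.5, 3.7]
gripper_width: 21.0
```

```bash
python3 snap.py 13 hook_tip plate bar
```

```text
t 17.8 pos [492.7 -98.5 129.5] yaw 4.8 F [-7.6  0.5  3.7] w 21.0 dist/row 13.4 roll -0.04
[0.0057, -0.0002, -0.0122, -0.04, 0.0057, -0.0002, -0.0122, -0.04, 0.0057, -0.0002, -0.0122, -0.04, 0.0057, -0.0002, -0.0122, -0.04, 0.0057, -0.0002, -0.0122, -0.04]
TCP chute [-1.288e+02  1.000e-01  1.295e+02] zaxis [-0.018   0.015  -0.9997]
hook_tip side 0.62 chute [ 76.1   0.2 104.9] px [380.9 242.4]
plate side 0.58 chute [ 83.7   1.1 130. ] px [382.7 234.3]
bar side 0.43 chute [158.  175.   51.5] px [352.9 221.6]
hook_tip top 0.79 chute [ 75.2   4.7 104. ] px [359.1 168.4]
plate top 0.66 chute [ 83.2  -1.9 128.4] px [362. 163.]
plate top 0.58 chute [-265.5 -108.8    1.1] px [413.  297.4]
bar top 0.63 chute [154.2 181.8  48.3] px [287.4 150.1]
```

View pics/s13c.png

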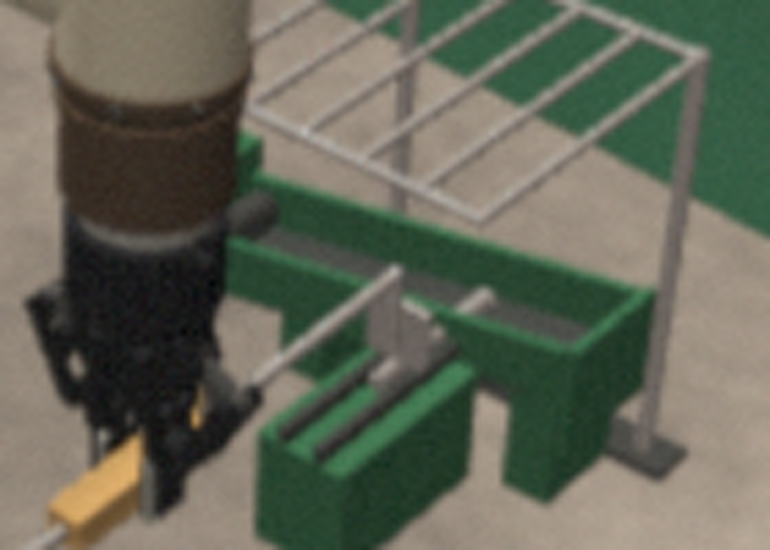

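View pics/t13c.png

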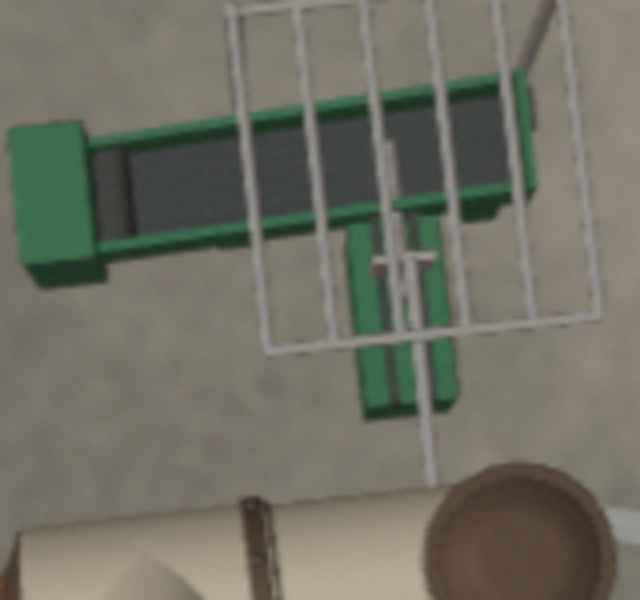

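The push stalled at home: plate at chute x ≈ 83.4, the same pixels as at the start (top 362,163), with about 8 N against the 3 N needed to move it. The bar is at the stop. Backing off and withdrawing.

Request:
arm_command:
  commands: [-0.006, 0, 0, 0, -0.01, 0, 0, 0, -0.015, 0, -0.005, 0, -0.015, 0, -0.015, 0, -0.015, 0, -0.015, 0]

```text
clock: 18.7
position: [431.1, -104.1, 165.2]
ee_rot: [0.999, 0.042, -0.007, -0.008]
contact_force: [0.3, 0.2, -1.3]
gripper_width: 21.0
```

Request:
arm_command:
  commands: [-0.015, 0, -0.015, 0, -0.015, 0, -0.01, 0, -0.01, 0, 0, 0, 0, 0, 0, 0, 0, 0, 0, 0]

```text
clock: 19.2
position: [387.3, -108.2, 194.5]
ee_rot: [0.999, 0.042, -0.002, -0.008]
contact_force: [0.1, 0.2, -1.4]
gripper_width: 20.6
```

```bash
python3 snap.py 14 hook_tip plate bar rod; python3 -c "
from h import *
plan([485,291.4,188],-92.07,20)"
```

```text
t 19.2 pos [ 387.3 -108.2  194.5] yaw 4.79 F [ 0.1  0.2 -1.4] w 20.6 dist/row 27.1 roll -0.04
[0.027, -0.0002, 0.0008, -0.04, 0.027, -0.0002, 0.0008, -0.04, 0.027, -0.0001, 0.0008, -0.04, 0.027, -0.0001, 0.0008, -0.04, 0.027, -0.0001, 0.0008, -0.04]
TCP chute [-2.347e+02  1.000e-01  1.945e+02] zaxis [-0.0055  0.016  -0.9999]
hook_tip side 0.77 chute [-32.4  -1.6 170.9] px [358.4 242.1]
hook_tip side 0.28 chute [-4.  -1.7 81.4] px [363.9 262. ]
plate side 0.69 chute [-98.7 386.9  -0. ] px [252.9 243.3]
plate side 0.56 chute [ 85.2   3.2 134.2] px [382.5 232.7]
bar side 0.56 chute [159.4 179.5  53.7] px [352.2 220.3]
bar side 0.56 chute [156.5 181.2  57.4] px [351.2 219.6]
rod side 0.73 chute [-231.2   -3.2  210.9] px [307.8 267. ]
plate top 0.65 chute [ -79.9 -194.6   -4.6] px [436.5 225.2]
plate top 0.48 chute [ 81.9   1.9 127.8] px [360.5 163.7]
bar top 0.6 chute [154.9 181.5  51.3] px [287.4 149.6]
t 19.7 pos [ 387.4 -108.2  194.2] yaw 4.79 F [-0.9 -0.2 -1.7] w 21.2 dist/row 20.6 roll 4.84
[0.0065, -0.0195, 0.0006, 4.84, 0.0049, -0.02, 0.0006, 4.84, 0.0032, -0.0203, 0.0006, 4.84, 0.0014, -0.0205, 0.0006, 4.84, -0.0003, -0.0206, 0.0006, 4.84]
[-0.002, -0.0205, 0.0006, 4.84, -0.0038, -0.0202, 0.0006, 4.84, -0.0055, -0.0198, 0.0006, 4.84, -0.0071, -0.0193, 0.0006, 4.84, -0.0087, -0.0186, 0.0006, 4.84]
[-0.0103, -0.0178, 0.0006, 4.84, -0.0117, -0.0169, 0.0006, 4.84, -0.0131, -0.0158, 0.0006, 4.84, -0.0144, -0.0147, 0.0006, 4.84, -0.0156, -0.0134, 0.0006, 4.84]
[-0.0167, -0.0121, 0.0006, 4.84, -0.0176, -0.0106, 0.0006, 4.84, -0.0184, -0.0091, 0.0006, 4.84, -0.0191, -0.0075, 0.0006, 4.84, -0.0197, -0.0058, 0.0006, 4.84]
```

View pics/side14.png

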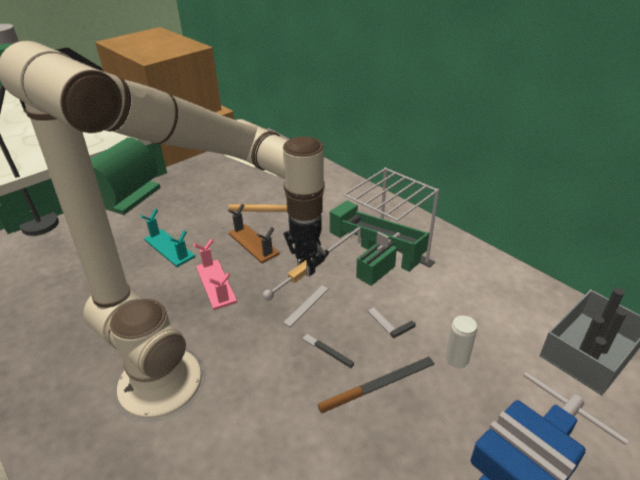

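View pics/t14c.png

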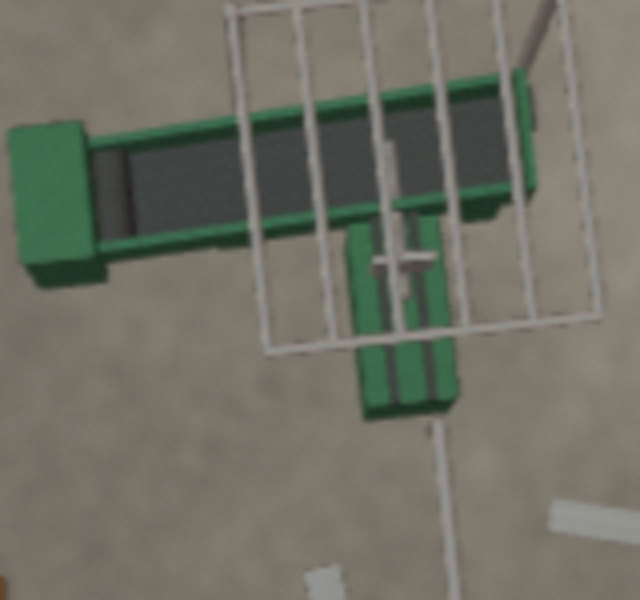

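The plate (crop 405,258) and nose (390,145) are where they were at the start, and the bar is at the stop. I'll check that numerically, then carry the rod back.

```bash
python3 - <<'E'
import cv2,numpy as np
a=cv2.imread('pics/top0.png',0);b=cv2.imread('pics/top14.png',0)
sa=cv2.imread('pics/side0.png',0);sb=cv2.imread('pics/side14.png',0)
for n,A,B,(x0,x1,y0,y1) in [("top plate",a,b,(350,374,150,180)),("top nose",a,b,(350,366,130,152)),("side plate",sa,sb,(374,392,226,246)),("side bg",sa,sb,(360,400,255,285)),("top bg",a,b,(262,285,125,175))]:
    p=A[y0:y1,x0:x1]; q=B[y0-8:y1+8,x0-8:x1+8]
    r=cv2.matchTemplate(cv2.resize(q,None,fx=4,fy=4,interpolation=2),cv2.resize(p,None,fx=4,fy=4,interpolation=2),cv2.TM_CCOEFF_NORMED)
    _,m,_,l=cv2.minMaxLoc(r);print(n,m,(l[0]/4-8,l[1]/4-8))
E
```

```text
top plate 0.9862077832221985 (0.0, -0.25)
top nose 0.9943951964378357 (0.0, -0.25)
side plate 0.98850017786026 (0.25, 0.0)
side bg 0.9981276988983154 (0.0, 0.0)
top bg 0.9977656006813049 (0.0, 0.0)
```

Request:
arm_command:
  commands: [0.0065, -0.0195, 0, 4.8, 0.005, -0.02, 0, 4.8, 0.003, -0.0205, 0, 4.8, 0.0015, -0.0205, 0, 4.8, 0, -0.0205, 0, 4.8]

```text
clock: 20.2
position: [413.1, -6.8, 195.3]
ee_rot: [0.984, -0.177, -0.005, -0.007]
contact_force: [-0.4, -0.1, -1.5]
gripper_width: 21.3
```

Request:
arm_command:
  commands: [-0.002, -0.0205, 0, 4.8, -0.004, -0.02, 0, 4.8, -0.0055, -0.02, 0, 4.8, -0.007, -0.0195, 0, 4.8, -0.0085, -0.0185, 0, 4.8]

```text
clock: 20.7
position: [441.0, 97.1, 196.5]
ee_rot: [0.922, -0.386, -0.007, -0.006]
contact_force: [0.8, -0.3, -1.4]
gripper_width: 21.0
```

```bash
python3 -c "
from h import *
plan([485,291.4,190],-92.07,10)"
```

```text
t 20.7 pos [441.   97.1 196.5] yaw -45.44 F [ 0.8 -0.3 -1.4] w 21.0 dist/row 19.9 roll 4.66
[-0.0107, -0.0168, 0.0009, 4.66, -0.0121, -0.0158, 0.0009, 4.66, -0.0133, -0.0148, 0.0009, 4.66, -0.0145, -0.0137, 0.0009, 4.66, -0.0155, -0.0124, 0.0009, 4.66]
[-0.0165, -0.0111, 0.0009, 4.66, -0.0174, -0.0098, 0.0009, 4.66, -0.0181, -0.0083, 0.0009, 4.66, -0.0187, -0.0068, 0.0009, 4.66, -0.0192, -0.0053, 0.0009, 4.66]
```

Request:
arm_command:
  commands: [-0.0105, -0.017, 0, 4.7, -0.012, -0.016, 0, 4.7, -0.0135, -0.015, 0, 4.7, -0.0145, -0.0135, 0, 4.7, -0.0155, -0.0125, 0, 4.7]

```text
clock: 21.2
position: [465.3, 198.8, 196.9]
ee_rot: [0.82, -0.573, -0.008, -0.003]
contact_force: [-0.5, -0.8, -1.5]
gripper_width: 21.1
```

Request:
arm_command:
  commands: [-0.0165, -0.011, 0, 4.7, -0.0175, -0.01, 0, 4.7, -0.018, -0.008, 0, 4.7, -0.015, -0.006, 0, 4.2, -0.009, -0.003, 0, 3.0]

```text
clock: 21.7
position: [488.1, 286.5, 196.2]
ee_rot: [-0.694, 0.72, 0.008, 0.001]
contact_force: [0.6, 0.2, -2.7]
gripper_width: 20.9
```

Request:
arm_command:
  commands: [0, 0, 0, 0, 0, 0, 0, 0, 0, 0, 0, 0, 0, 0, 0, 0, 0, 0, 0, 0]

```text
clock: 22.2
position: [487.7, 285.9, 194.8]
ee_rot: [-0.695, 0.719, 0.008, -0.001]
contact_force: [-0.4, 0.6, -1.4]
gripper_width: 21.0
```

```bash
python3 - <<'E'
from h import *
s=arm.read_state();print(Rn.from_quat(s["ee_rot"]).as_matrix()[:,2].round(4))
for n in("side","top"):
    im=arm.get_image(n); cv2.imwrite(f"pics/{n}15.png",im[:,:,::-1])
    for t in ("hook_tip","rod"):
      for d in arm.place_of(n,t)[:1]: print(t,n,round(d["confidence"],2),w(n,d["centre"]).round(1),proj(n,w(n,d["centre"])).round(1))
x=cv2.imread('pics/side15.png')[120:290,180:340];t=cv2.imread('pics/top15.png')[190:320,130:310]
cv2.imwrite('pics/s15c.png',cv2.resize(x,None,fx=4,fy=3.5,interpolation=2));cv2.imwrite('pics/t15c.png',cv2.resize(t,None,fx=4,fy=4,interpolation=2))
plan([485.2,291.4,190],-92.07,1)
E
```

```text
[-0.0127  0.0108 -0.9999]
hook_tip side 0.7 [478.7  82.3 168.8] [287.3 231.3]
rod side 0.76 [488.8 281.8 213.4] [247.8 189.1]
hook_tip top 0.81 [480.1  89.1 167.3] [292.  255.1]
rod top 0.68 [488.1 283.8 211.5] [204.6 252.2]
t 22.5 pos [487.9 286.3 194.8] yaw -91.91 F [ 0.2 -0.2 -1.4] w 20.8 dist/row 7.5 roll 0.16
[-0.0049, 0.0028, 0.0049, 0.16]
```

View pics/s15c.png

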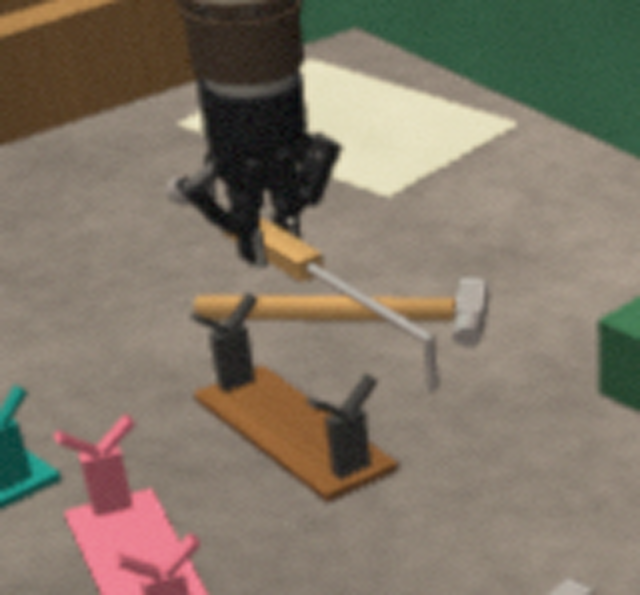

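View pics/t15c.png

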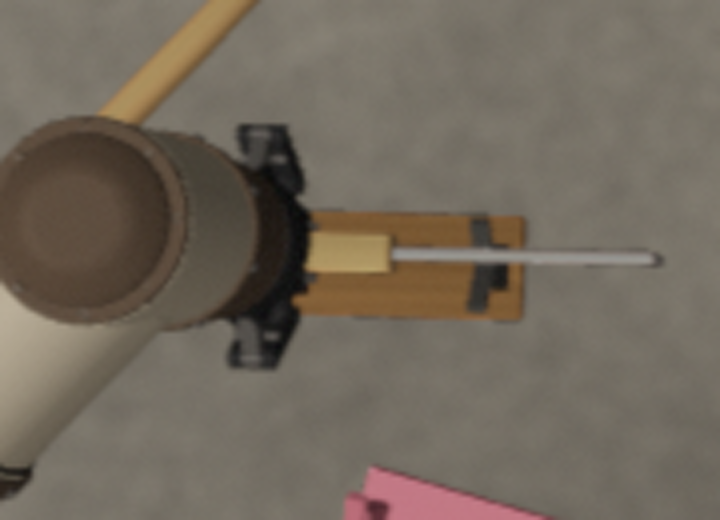

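Rod is above its own wooden rest, parallel to the line of the forks. Small correction, then lowering.

Request:
arm_command:
  commands: [-0.004, 0.003, 0.01, 0, -0.002, 0, 0.022, 0, 0, 0, 0.025, 0, 0, 0, 0.022, 0, 0, 0, 0.012, 0]

```text
clock: 23.0
position: [484.2, 295.9, 101.4]
ee_rot: [-0.695, 0.719, 0.008, 0.002]
contact_force: [0.0, -0.5, -1.9]
gripper_width: 21.1
```

Request:
arm_command:
  commands: [0, 0, 0, 0, 0, 0, 0, 0, 0, 0, 0, 0, 0, 0, 0, 0, 0, 0, 0, 0]

```text
clock: 23.5
position: [483.4, 296.2, 100.1]
ee_rot: [-0.696, 0.718, 0.008, 0.001]
contact_force: [-0.3, -0.1, -1.6]
gripper_width: 21.0
```

```bash
python3 - <<'E'
from h import *
plan([485.2,291.4,68.2],-92.07,5)
s=arm.read_state();print(Rn.from_quat(s["ee_rot"]).as_matrix()[:,2].round(4))
E
```

```text
t 23.5 pos [483.4 296.2 100.1] yaw -91.85 F [-0.3 -0.1 -1.6] w 21.0 dist/row 6.5 roll 0.04
[0.001, -0.0005, 0.0064, 0.04, 0.001, -0.0005, 0.0064, 0.04, 0.001, -0.0005, 0.0064, 0.04, 0.001, -0.0005, 0.0064, 0.04, 0.001, -0.0005, 0.0064, 0.04]
[-0.0099  0.0139 -0.9999]
```

Request:
arm_command:
  commands: [0.002, -0.001, 0.006, 0, 0.002, -0.001, 0.006, 0, 0.001, 0, 0.006, 0, 0, 0, 0.005, 0, 0, 0, 0.003, 0]

```text
clock: 24.0
position: [485.7, 291.4, 73.3]
ee_rot: [-0.695, 0.719, 0.008, 0.003]
contact_force: [0.1, 0.1, -1.9]
gripper_width: 21.3
```

```bash
python3 - <<'E'
from h import *
plan([485.2,291.4,68.2],-92.07,5)
for n in("side","top"):
    im=arm.get_image(n); cv2.imwrite(f"pics/{n}16.png",im[:,:,::-1])
x=cv2.imread('pics/side16.png')[160:290,180:340]
cv2.imwrite('pics/s16c.png',cv2.resize(x,None,fx=4.5,fy=4.5,interpolation=2))
E
```

```text
t 24.0 pos [485.7 291.4  73.3] yaw -91.87 F [ 0.1  0.1 -1.9] w 21.3 dist/row 1.0 roll 0.04
[0.0, 0.0001, 0.001, 0.04, 0.0, 0.0001, 0.001, 0.04, 0.0, 0.0001, 0.001, 0.04, 0.0, 0.0001, 0.001, 0.04, 0.0, 0.0001, 0.001, 0.04]
```

View pics/s16c.png

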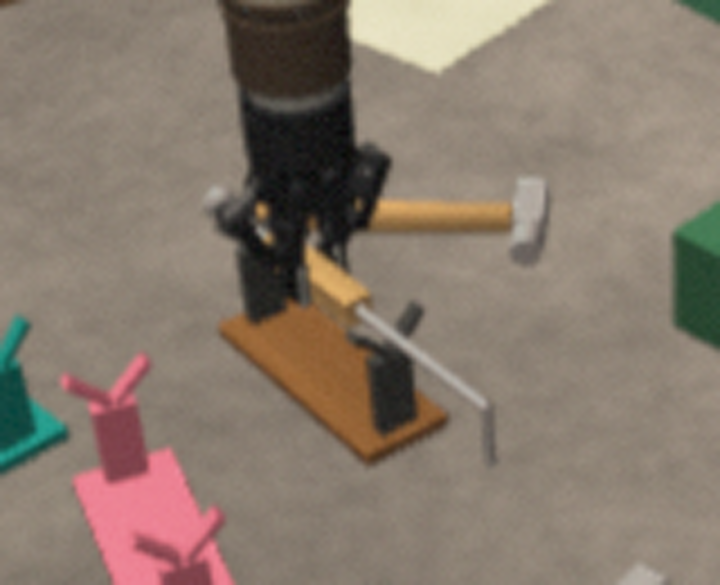

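The rod is within the V of both forks. A few mm more until it bears on them.

Request:
arm_command:
  commands: [0, 0, 0.002, 0, 0, 0, 0.002, 0, 0, 0, 0.001, 0, 0, 0, 0.001, 0, 0, 0, 0.0, 0]

```text
clock: 24.6
position: [486.0, 291.7, 69.8]
ee_rot: [-0.696, 0.718, 0.008, 0.003]
contact_force: [-2.3, -1.5, -0.3]
gripper_width: 21.1
```

```bash
python3 - <<'E'
from h import *
plan([485.2,291.4,68.2],-92.07,5)
E
```

```text
t 24.6 pos [486.  291.7  69.8] yaw -91.75 F [-2.3 -1.5 -0.3] w 21.1 dist/row 0.4 roll 0.06
[0.0001, 0.0001, 0.0003, 0.06, 0.0001, 0.0001, 0.0003, 0.06, 0.0001, 0.0001, 0.0003, 0.06, 0.0001, 0.0001, 0.0003, 0.06, 0.0001, 0.0001, 0.0003, 0.06]
```

Request:
arm_command:
  commands: [0, 0.001, 0.001, 0, 0, 0.0005, 0.001, 0, 0, 0, 0.001, 0, 0, 0, 0, 0, 0, 0, 0, 0]

```text
clock: 25.1
position: [485.8, 292.0, 69.3]
ee_rot: [-0.696, 0.718, 0.008, 0.006]
contact_force: [0.1, -1.5, 1.2]
gripper_width: 21.7
```

The forks now carry the weight. Opening the jaws.

Request:
arm_command:
  commands: [0, 0, 0, 0, 0, 0, 0, 0, 0, 0, 0, 0, 0, 0, 0, 0, 0, 0, 0, 0]
  jaw: 1

```text
clock: 25.6
position: [485.8, 293.0, 68.1]
ee_rot: [-0.696, 0.718, 0.008, 0.006]
contact_force: [-0.5, -0.1, 0.2]
gripper_width: 85.1
```

Request:
arm_command:
  commands: [0, 0, 0, 0, 0, 0, 0, 0, 0, 0, 0, 0, 0, 0, 0, 0, 0, 0, 0, 0]

```text
clock: 26.1
position: [485.8, 293.1, 67.9]
ee_rot: [-0.696, 0.718, 0.008, 0.006]
contact_force: [0.5, -0.3, 0.7]
gripper_width: 85.5
```

```bash
python3 - <<'E'
from h import *
plan([485.2,291.4,68.2],-92.07,5)
for n in("side","top"):
    im=arm.get_image(n); cv2.imwrite(f"pics/{n}17.png",im[:,:,::-1])
x=cv2.imread('pics/side17.png')[160:290,180:340]
cv2.imwrite('pics/s17c.png',cv2.resize(x,None,fx=4.5,fy=4.5,interpolation=2))
E
```

```text
t 26.1 pos [485.8 293.1  67.9] yaw -91.75 F [ 0.5 -0.3  0.7] w 85.5 dist/row 0.4 roll 0.06
[0.0003, 0.0001, -0.0001, 0.06, 0.0003, 0.0001, -0.0001, 0.06, 0.0003, 0.0001, -0.0001, 0.06, 0.0003, 0.0001, -0.0001, 0.06, 0.0003, 0.0001, -0.0001, 0.06]
```

View pics/s17c.png

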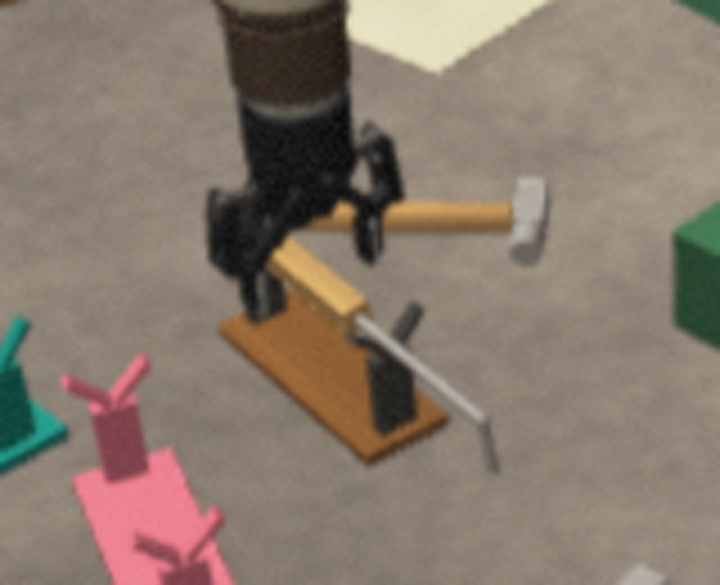

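Request:
arm_command:
  commands: [0, 0, -0.01, 0, 0, 0, -0.025, 0, 0, 0, -0.035, 0, 0, 0, -0.04, 0, 0, 0, -0.03, 0]

```text
clock: 26.7
position: [484.3, 288.2, 210.1]
ee_rot: [-0.696, 0.718, 0.008, -0.0]
contact_force: [0.6, 0.9, -0.2]
gripper_width: 85.4
```

Request:
arm_command:
  commands: [-0.04, 0, -0.01, 0, -0.045, 0, 0, 0, -0.045, 0, 0, 0, -0.045, 0, 0, 0, -0.02, 0, 0, 0]

```text
clock: 27.2
position: [493.3, 487.5, 238.7]
ee_rot: [-0.694, 0.72, 0.008, 0.01]
contact_force: [0.4, -1.3, -0.7]
gripper_width: 85.5
```

```bash
python3 - <<'E'
from h import *
plan([485.2,291.4,68.2],-92.07,5)
for n in("side","top"):
    im=arm.get_image(n); cv2.imwrite(f"pics/{n}18.png",im[:,:,::-1])
    for t in ("hook_tip","rod","plate","bar"):
      for d in arm.place_of(n,t)[:1]: print(t,n,round(d["confidence"],2),w(n,d["centre"]).round(1),proj(n,w(n,d["centre"])).round(1))
x=cv2.imread('pics/side18.png')[160:300,200:450];t=cv2.imread('pics/top18.png')[80:280,150:420]
cv2.imwrite('pics/s18c.png',cv2.resize(x,None,fx=3,fy=3,interpolation=2));cv2.imwrite('pics/t18c.png',cv2.resize(t,None,fx=2.9,fy=2.9,interpolation=2))
E
```

```text
t 27.2 pos [493.3 487.5 238.7] yaw -92.05 F [ 0.4 -1.3 -0.7] w 85.5 dist/row 52.0 roll 0.0
[0.0401, 0.0003, 0.0331, 0.0, 0.0401, 0.0003, 0.0331, 0.0, 0.0401, 0.0003, 0.0331, 0.0, 0.0401, 0.0003, 0.0331, 0.0, 0.0401, 0.0003, 0.0331, 0.0]
hook_tip side 0.67 [480.4  86.8  39. ] [289.3 264.9]
rod side 0.85 [488.  290.6  85.8] [250.2 222. ]
plate side 0.55 [ 364.7 -214.7   -3.9] [328.9 354.1]
bar side 0.39 [763.5 101.9  52. ] [353.2 221.3]
hook_tip top 0.85 [485.   93.2  34.5] [294.6 254.2]
rod top 0.33 [482.5  92.3  36.1] [294.9 255.1]
plate top 0.58 [433.9 -51.8  -2. ] [349.7 272.8]
bar top 0.67 [761.5 106.7  50.6] [288.  148.6]
```

View pics/s18c.png

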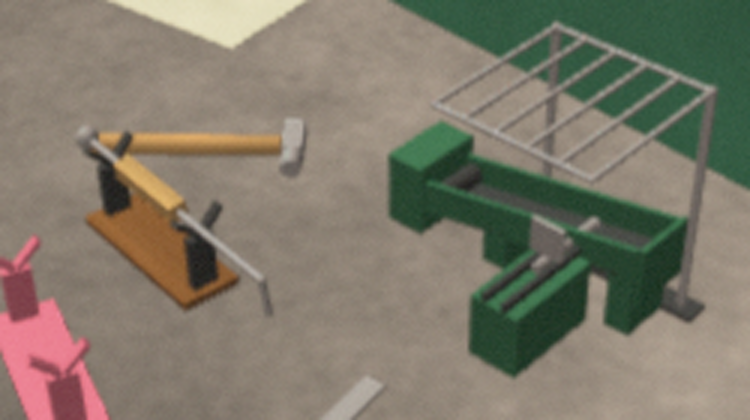

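View pics/t18c.png

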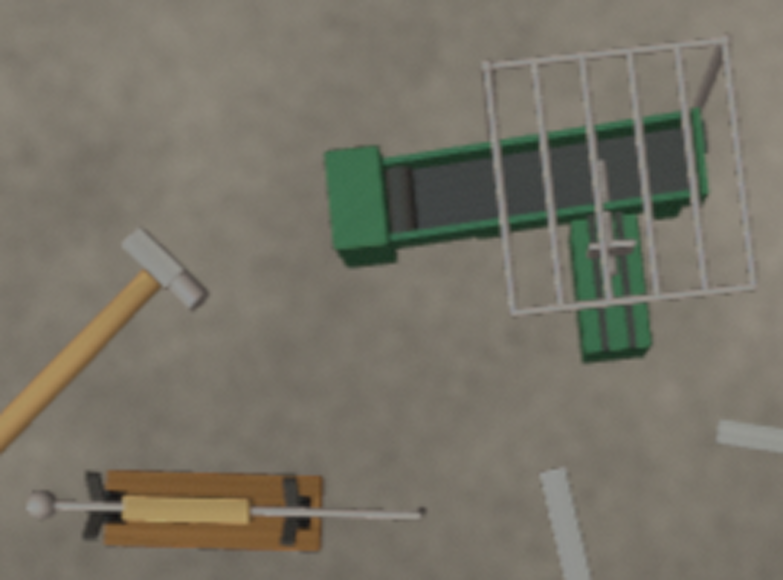

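View pics/top18.png

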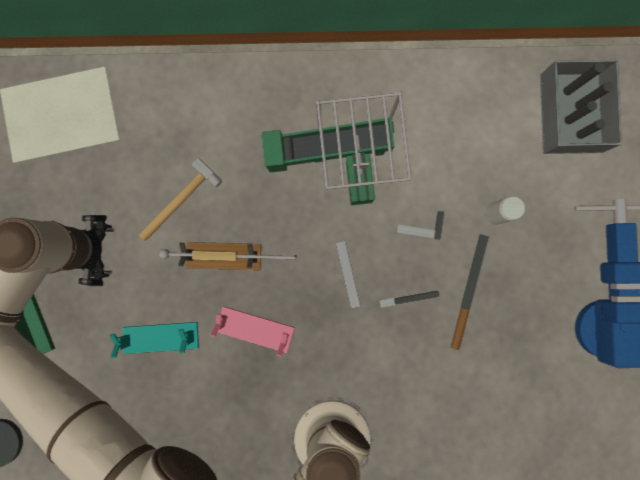

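The rod lies in both forks (ball px 165,254, grip 214,256, as at the start), the bar is at the stop block, the bolt is home, and the other tools haven't moved. One settling check that the slightly rolled hook isn't moving, then I'll hand in.

Request:
arm_command:
  commands: [0, 0, 0, 0, 0, 0, 0, 0, 0, 0, 0, 0, 0, 0, 0, 0, 0, 0, 0, 0]

```text
clock: 28.2
position: [494.4, 482.0, 239.5]
ee_rot: [-0.693, 0.721, 0.008, 0.01]
contact_force: [-0.1, -0.0, 0.2]
gripper_width: 85.5
```

```bash
python3 - <<'E'
from h import *
ok=True
for n,box in(("side",(200,470,150,480)),("top",(120,640,60,360))):
    im=arm.get_image(n); cv2.imwrite(f"pics/{n}19.png",im[:,:,::-1])
    b=cv2.imread(f"pics/{n}18.png").astype(int);a=cv2.imread(f"pics/{n}0.png").astype(int);c=im[:,:,::-1].astype(int)
    x0,x1,y0,y1=box
    for nm,r in(("vs18",b),("vs0",a)):
        d=(cv2.GaussianBlur(np.abs(c-r).max(2).astype(np.float32),(3,3),0)>25)[y0:y1,x0:x1]
        k,_,st,ce=cv2.connectedComponentsWithStats(d.astype(np.uint8));print(n,nm,[(int(s[4]),(ce[i+1]+[x0,y0]).round().tolist()) for i,s in enumerate(st[1:]) if s[4]>3])
    for d in arm.place_of(n,"hook_tip")[:1]: print(w(n,d["centre"]).round(1))
s=arm.read_state();print(s["clock"],s["joint_vel"].round(3),s["contact_force"].round(1))
E
```

```text
side vs18 []
side vs0 [(13, [200.0, 156.0]), (26, [353.0, 218.0]), (15, [356.0, 221.0]), (13, [405.0, 232.0]), (18, [405.0, 237.0])]
[481.   90.   39.7]
top vs18 []
top vs0 [(15, [292.0, 150.0]), (6, [210.0, 251.0])]
[480.5 285.4  -2.9]
28.4 [ 0.     0.001  0.     0.     0.    -0.001] [ 0.4 -0.3 -0. ]
```

Everything is still; the only real differences from the start are the bar's new place and a few pixels at the rod's grip.

```bash
python3 -c "
from bench import arm
print(arm.job_done())"
```

```text
the job is handed in; nothing more can be done
None
```

I did the whole job in order and handed it in at about 28 s of the 62 s allowed. I gripped the rod from the wooden rest and hooked the bolt's plate from behind, under the guard. I drew the bolt until the bar rolled to the stop block, then pushed it home with the hook from the front. Finally I laid the rod back in both forks and moved the gripper clear.

**What the last checks showed:**
- **Bar:** it lies against the stop block at chute y ≈ 180, confirmed in both views.
- **Bolt:** it was drawn about 56 mm of its 60 mm travel, which is past the 42 mm that frees the bar. After pushing home, the plate and nose match the starting pictures to within 0.25 px, about 0.6 mm. The push stalled at about 8 N, against the 3 N it takes to move the bolt.
- **Rod:** it lies in both forks with its grip between them. The hook is turned a few degrees from plumb but is not moving.
- **Everything else:** the top picture shows the other tools unmoved, and no differences between the last two pictures. Contact readings at the end of each move stayed below 10 N.

**Checks that disagreed:** some network detections were wrong and I discarded them, going by the pictures. In the last look, for example, the top camera placed the hook tip at the rest and the plate on the flat bar.

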